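Pack the salt shakers in the divided box and close it

ROBOT

A 6-joint arm with a two-finger parallel gripper is mounted at the origin on a cart in front of the work surface, level with it; the furniture and walls round the work are solid. World frame = base frame: x ahead of the robot, y to its left, z up, the work surface at z = 0. Lengths are in m, angles in rad, forces in N, time in s.
With the tool pointing down it reaches from about 0.25 to 0.725 m from the base axis. Payload 4 kg.
Tool frame: the origin (TCP) lies midway between the tips of the shut fingers; the grasp point (between the pads) lies bot.tcp_to_grasp behind it (bot.tcp_to_grasp is the distance from the TCP to the grasp point, in m); z points along the fingers, y is the line along which they close (so a half turn about z gives the same grasp; the last joint's range is limited). The gripper opens to 85 mm and grips with 20 to 120 N. Pads are 22 mm wide; open, the fingers measure 114 mm over their backs; the gripper's body (76 mm by 85 mm) begins 54 mm behind the grasp point. The pads swing forward as they close: fully open they stand 13 mm farther back than shut.
Start: joints at [-1.15, 0.241, 0.005, 1.335, 0, 1.571], TCP at [0.204, -0.456, 0.231] pointing down, gripper open.
Joint ranges: [-2.72, 2.72], [-1.05, 1.87], [-1.09, 1.28], [-1.99, 2.15], [-1.42, 1.44], [-3.14, 3.14]. Speed limits (rad/s): [2.79, 2.79, 3.14, 3.14, 3.14, 3.14].

INTERFACE

Orientations are given as a unit quaternion [x, y, z, w].
In Python, from workcell import readout, camera, bot gives the robot as it stands. The module is installed in compiled form; this text tells all that it offers.
- The arm moves only by the tool jog_arm, never from a script. Its argument "motion" is a list of rows, each an object of numbers: "x", "y", "z": the shift along the tool's x, y, z in mm; "spin": the turn about the tool's z in degrees; "fingers": the closure, from -1 (fully open) to 1 (shut). A call has 1 to 8 rows; each row is the pose to reach, as a shift and turn from the pose commanded when the call began, along the tool's axes at that moment; what a row does not reach only later rows make up. A row lasts 1/8 s, in which the tool goes at most 62.5 mm and 10.7 degrees, less where a joint would pass 70% of its speed; a pose out of reach is approached as far as the arm can. A call with a gripper value outside its range is refused whole. The fingers move at their own pace and stop on an object; the grip force is fixed at half the most. Time passes only in rows, so rows that repeat a pose let the fingers close. It gives the time, the measured TCP pose, the force, the opening and the grip force at its end, in the units of the state.
- readout.get_obs(): the state, without advancing time (a new reading comes with each control period).
- camera(name): name is "scene" or "top"; returns a dict with "pixels" (400x640x3 uint8, red, green, blue), "K" (3x3 intrinsics, pixels), "rvec" (rotation vector, rad) and "tvec" (3), from world to camera coordinates, as OpenCV has them. Camera axes: x right, y down, z forward; pixel columns grow to the right and rows downward; lengths in m; the calibration is good to about 2 mm. A picture is of the moment at which its call begins. There is no depth.
- bot.job_done(): hands the job in; it is judged then, once.
The state is a dict: "clock": time; "joint_pos": joint angles; "joint_vel": joint speeds; "tau": joint torques, N m; "eef_pos": TCP position; "tool_rot": TCP orientation; "ft_force": force on the tool from outside, world axes, zero at the start; "ft_torque": the same for the moment, N m; "grip_width": finger opening in m; "grasp_force": force on a finger pad.
Only numpy, scipy, OpenCV 4.12 (cv2) and the standard library are available. Lean on these libraries where they do the work, as an engineer would, in place of code of your own. Each camera call takes 0.05 s, during which the arm holds its last target. There are 200 camera calls.

TASK

Take the three glass salt shakers out of the sloping rack and set them gently into the divided box, so that each of its four cells has one shaker standing upright on the bottom. Then put the wooden lid on the box, fully down on its two posts with the pins through its holes, let go, and leave the other things on the table where they are.

Things in the scene. Friction and masses are not known exactly. Their poses are not given: they have to be found in the camera images.
- shaker_a: glass salt shaker with a domed metal cap, round, 26 mm diameter, 74 mm tall, 55 g, straight glass sides up to 56 mm above its bottom, the cap (24 mm) above; origin: centre of its bottom, z along its axis towards the cap. Starts in a pocket of the sloping rack, its top leaning some 30 to 33 degrees out of vertical (slack in the pocket).
- shaker_b: glass salt shaker with a domed metal cap, round, 26 mm diameter, 74 mm tall, 55 g, straight glass sides up to 56 mm above its bottom, the cap (24 mm) above; origin: centre of its bottom, z along its axis towards the cap. Starts in a pocket of the sloping rack, its top leaning some 30 to 33 degrees out of vertical (slack in the pocket).
- shaker_c: glass salt shaker with a domed metal cap, round, 26 mm diameter, 74 mm tall, 55 g, straight glass sides up to 56 mm above its bottom, the cap (24 mm) above; origin: centre of its bottom, z along its axis towards the cap. Starts in a pocket of the sloping rack, its top leaning some 30 to 33 degrees out of vertical (slack in the pocket).
- shaker_d: glass salt shaker with a domed metal cap, round, 26 mm diameter, 74 mm tall, 55 g, straight glass sides up to 56 mm above its bottom, the cap (24 mm) above; origin: centre of its bottom, z along its axis towards the cap. Starts already standing in the cell cell_0 of the box.
- rack: fixed sloping plywood rack, 166 mm wide (y), 90 mm deep (x), up to 75 mm high; origin: centre of its underside, front (low side) to -x. Three round pockets at y = +58, 0, -58 mm, 29 mm wide and 25 mm deep, so a shaker stands 49 mm out of the face. Their axes lean 30 degrees from the rack's z towards its -x: the way out is (-0.5, 0, 0.866) in its frame.
- box: fixed plywood box, 113 x 113 mm, outer walls and cross divider 5 mm thick with tops 34 mm above its underside, 2 x 2 cells 49 mm square, centres 54 mm apart, floor 4 mm above the underside. Outside the middle of its -x and +x walls, at x = -64 and +64 mm, stands a post 14 (x) by 30 (y) mm, 82 mm high, with a pin on top. Origin: centre of its underside; x from post to post, z up.
- cell_0 (a point): centre of the inner floor of a cell of the box (+x, +y in the box's frame), axes as the box
- cell_1 (a point): centre of the inner floor of a cell of the box (+x, -y in the box's frame), axes as the box
- cell_2 (a point): centre of the inner floor of a cell of the box (-x, +y in the box's frame), axes as the box
- cell_3 (a point): centre of the inner floor of a cell of the box (-x, -y in the box's frame), axes as the box
- lid_seat (a point): point on the box midway between the tops of its two posts, 82 mm above its underside: where the lid's origin comes when seated; axes as the box. On each post stands a steel pin, 10 mm diameter, 10 mm high, tapering to 5 mm at the tip.
- lid: loose plywood lid, 156 (x) by 116 (y) by 8 mm, about 0.3 kg, flat on the worktop; two through holes, 14 mm diameter, at x = +64 and -64 mm, go over the pins of the box (either way round); a steel bar handle 12 mm thick runs along x above its middle, straight for 60 mm, bar axis 42 mm above the underside. Origin: centre of its underside, z up.
- tickets: bystander: white pad of tickets, 60 x 85 x 19 mm, origin: centre of its underside
- tape: bystander: tape roll lying flat, 67 mm diameter, 37 mm high, origin: centre of its underside
- ramekin: bystander: white ramekin, 68 mm diameter, 36 mm high, origin: centre of its underside
- cutter: bystander: box cutter, 131 x 18 x 14 mm, origin: centre of its underside
- cup: bystander: white cup with handle, 74 x 96 x 56 mm, origin: centre of its underside

How it is judged:
On the way, in this order (a step that is already met when the one before it is completed fails the run):
1. every cell of the box holds one upright shaker (((x of shaker_a in the frame of cell_0 between -0.013 and 0.013 m and y of shaker_a in the frame of cell_0 between -0.013 and 0.013 m and z of shaker_a in the frame of cell_0 between -0.008 and 0.008 m and angle between shaker_a's own z axis and vertical below 0.15 rad) or (x of shaker_b in the frame of cell_0 between -0.013 and 0.013 m and y of shaker_b in the frame of cell_0 between -0.013 and 0.013 m and z of shaker_b in the frame of cell_0 between -0.008 and 0.008 m and angle between shaker_b's own z axis and vertical below 0.15 rad) or (x of shaker_c in the frame of cell_0 between -0.013 and 0.013 m and y of shaker_c in the frame of cell_0 between -0.013 and 0.013 m and z of shaker_c in the frame of cell_0 between -0.008 and 0.008 m and angle between shaker_c's own z axis and vertical below 0.15 rad) or (x of shaker_d in the frame of cell_0 between -0.013 and 0.013 m and y of shaker_d in the frame of cell_0 between -0.013 and 0.013 m and z of shaker_d in the frame of cell_0 between -0.008 and 0.008 m and angle between shaker_d's own z axis and vertical below 0.15 rad)) and ((x of shaker_a in the frame of cell_1 between -0.013 and 0.013 m and y of shaker_a in the frame of cell_1 between -0.013 and 0.013 m and z of shaker_a in the frame of cell_1 between -0.008 and 0.008 m and angle between shaker_a's own z axis and vertical below 0.15 rad) or (x of shaker_b in the frame of cell_1 between -0.013 and 0.013 m and y of shaker_b in the frame of cell_1 between -0.013 and 0.013 m and z of shaker_b in the frame of cell_1 between -0.008 and 0.008 m and angle between shaker_b's own z axis and vertical below 0.15 rad) or (x of shaker_c in the frame of cell_1 between -0.013 and 0.013 m and y of shaker_c in the frame of cell_1 between -0.013 and 0.013 m and z of shaker_c in the frame of cell_1 between -0.008 and 0.008 m and angle between shaker_c's own z axis and vertical below 0.15 rad) or (x of shaker_d in the frame of cell_1 between -0.013 and 0.013 m and y of shaker_d in the frame of cell_1 between -0.013 and 0.013 m and z of shaker_d in the frame of cell_1 between -0.008 and 0.008 m and angle between shaker_d's own z axis and vertical below 0.15 rad)) and ((x of shaker_a in the frame of cell_2 between -0.013 and 0.013 m and y of shaker_a in the frame of cell_2 between -0.013 and 0.013 m and z of shaker_a in the frame of cell_2 between -0.008 and 0.008 m and angle between shaker_a's own z axis and vertical below 0.15 rad) or (x of shaker_b in the frame of cell_2 between -0.013 and 0.013 m and y of shaker_b in the frame of cell_2 between -0.013 and 0.013 m and z of shaker_b in the frame of cell_2 between -0.008 and 0.008 m and angle between shaker_b's own z axis and vertical below 0.15 rad) or (x of shaker_c in the frame of cell_2 between -0.013 and 0.013 m and y of shaker_c in the frame of cell_2 between -0.013 and 0.013 m and z of shaker_c in the frame of cell_2 between -0.008 and 0.008 m and angle between shaker_c's own z axis and vertical below 0.15 rad) or (x of shaker_d in the frame of cell_2 between -0.013 and 0.013 m and y of shaker_d in the frame of cell_2 between -0.013 and 0.013 m and z of shaker_d in the frame of cell_2 between -0.008 and 0.008 m and angle between shaker_d's own z axis and vertical below 0.15 rad)) and ((x of shaker_a in the frame of cell_3 between -0.013 and 0.013 m and y of shaker_a in the frame of cell_3 between -0.013 and 0.013 m and z of shaker_a in the frame of cell_3 between -0.008 and 0.008 m and angle between shaker_a's own z axis and vertical below 0.15 rad) or (x of shaker_b in the frame of cell_3 between -0.013 and 0.013 m and y of shaker_b in the frame of cell_3 between -0.013 and 0.013 m and z of shaker_b in the frame of cell_3 between -0.008 and 0.008 m and angle between shaker_b's own z axis and vertical below 0.15 rad) or (x of shaker_c in the frame of cell_3 between -0.013 and 0.013 m and y of shaker_c in the frame of cell_3 between -0.013 and 0.013 m and z of shaker_c in the frame of cell_3 between -0.008 and 0.008 m and angle between shaker_c's own z axis and vertical below 0.15 rad) or (x of shaker_d in the frame of cell_3 between -0.013 and 0.013 m and y of shaker_d in the frame of cell_3 between -0.013 and 0.013 m and z of shaker_d in the frame of cell_3 between -0.008 and 0.008 m and angle between shaker_d's own z axis and vertical below 0.15 rad))), for 0.2 s.
2. the lid is seated on its pins (horizontal distance between lid and lid_seat below 0.005 m and z of lid in the frame of lid_seat between -0.003 and 0.003 m and angle between the x axis of lid and the x axis of box, either way round below 0.08 rad and angle between lid's own z axis and vertical below 0.04 rad), for 0.2 s.
At the end, for the whole second after the job is handed in: Each of the four cells holds one shaker, within 8 mm of its floor and 13 mm of its centre in x and y, within 0.15 rad of vertical. The lid sits on both posts: within 5 mm sideways and 3 mm in height of lid_seat, x axis within 0.08 rad of the box's (either way), level within 0.04 rad. All at rest (all of step 1 and all of step 2 and linear speed of each of lid, shaker_a, shaker_b, shaker_c, shaker_d below 0.02 m/s); the robot touches nothing.
It fails at once if a glass shaker is rammed or dropped hard into the box (more than 45 N between a shaker and the box) (contact force between any of shaker_a, shaker_b, shaker_c, shaker_d and box above 45 N).
It fails at once if a bystander is pushed away (more than 40 mm) (distance of any of tickets, tape, ramekin, cutter, cup from where it was at the start of the episode above 0.04 m).
It also fails if it takes over 72 s, if anything falls off the work surface, if the arm or the gripper's body presses on something with over 40 N, if the wrist force passes 120 N, or if a joint passes its speed limit or range.

## Working session

There is one attempt and no reset: what is moved stays moved. The work goes in short steps, Python scripts to look and compute and a tool call to move; the robot and the scene stay as the last step left them, time stands still between calls to the robot, and variables do not carry over. Pictures are saved under pics/ and viewed, at most 10 in all, crops included, and the job is handed in when it is done.

Besides the shell and the picture viewer there is one more tool, called in YAML: its name, and indented under it one key for each argument. jog_arm: Moves the arm, as the interface text tells. Its arguments: {"type":"object","properties":{"motion":{"type":"array"}},"required":["motion"]}

```bash
mkdir -p pics
cat > h.py <<'E'
import numpy as np, cv2
from scipy.spatial.transform import Rotation as R
from workcell import readout, camera, bot
def cam(n):
    c=camera(n); Rm=cv2.Rodrigues(np.array(c['rvec'],float))[0]; return c['pixels'],np.array(c['K']),Rm,np.array(c['tvec'],float).ravel()
def ray(c,uv):
    _,K,Rm,t=c; d=Rm.T@np.linalg.inv(K)@np.array([uv[0],uv[1],1.]); return -Rm.T@t,d
def onz(c,uv,z):
    o,d=ray(c,uv); return o+d*(z-o[2])/d[2]
def proj(c,P):
    _,K,Rm,t=c; p=(np.atleast_2d(P)@Rm.T+t)@K.T; return p[:,:2]/p[:,2:]
def save(c,n,crop=None,s=1):
    im=c[0][:,:,::-1]
    if crop: im=im[crop[1]:crop[3],crop[0]:crop[2]]
    cv2.imwrite('pics/'+n,cv2.resize(im,None,fx=s,fy=s,interpolation=cv2.INTER_CUBIC))
E
python3 - <<'E'
from h import *
for n in('scene','top'):
    c=cam(n); save(c,n+'0.png',None,1.25); print(n,-c[2].T@c[3],c[2].T[:,2],c[1][0])
print(bot.tcp_to_grasp,readout.get_obs())
E
```

```text
scene [0.10972112 0.67657259 1.0133527 ] [ 0.34296376 -0.55098996 -0.76077981] [432.73697034   0.         327.5119605 ]
top [0.31685726 0.00919064 1.19580612] [ 0.17435966 -0.01929372 -0.984493  ] [467.12888085   0.         317.69845904]
0.0187 {'clock': 0.1, 'joint_pos': array([-1.14998345e+00,  2.41375270e-01,  3.85987164e-03,  1.33521390e+00,
       -1.11395994e-05,  1.57081782e+00]), 'joint_vel': array([ 2.55245529e-05, -2.93522367e-03,  3.13058835e-03, -1.16833279e-03,
        2.45379463e-05,  1.03315059e-03]), 'tau': array([-1.11357124e-04, -3.73137867e+01,  2.53010309e+01,  1.08546170e-02,
       -2.56048759e-05, -4.16343312e-06]), 'eef_pos': array([ 0.20401481, -0.45585851,  0.23048355]), 'tool_rot': array([ 9.77947895e-01,  2.08846787e-01, -2.07314813e-04, -9.44005514e-04]), 'ft_force': array([-0.17881793, -0.37033702, -0.05249916]), 'ft_torque': array([-0.03641513, -0.01827984,  0.01174647]), 'grasp_force': 0.0, 'grip_width': 0.0852132964193794}
```

View pics/scene0.png

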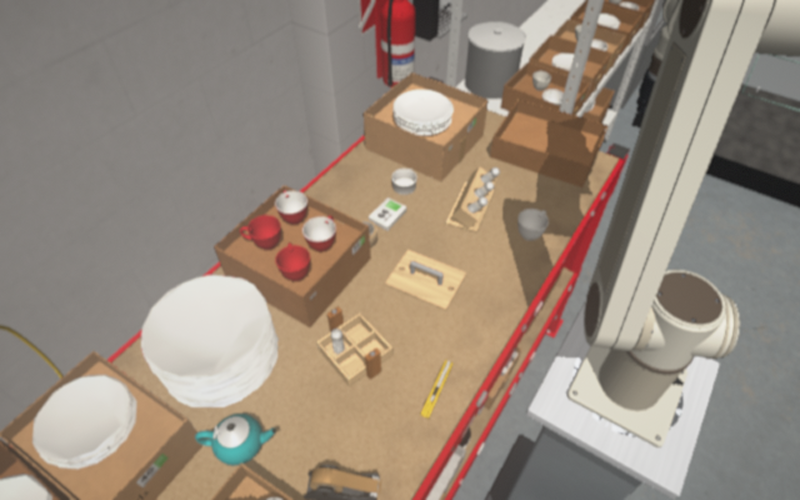

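View pics/top0.png

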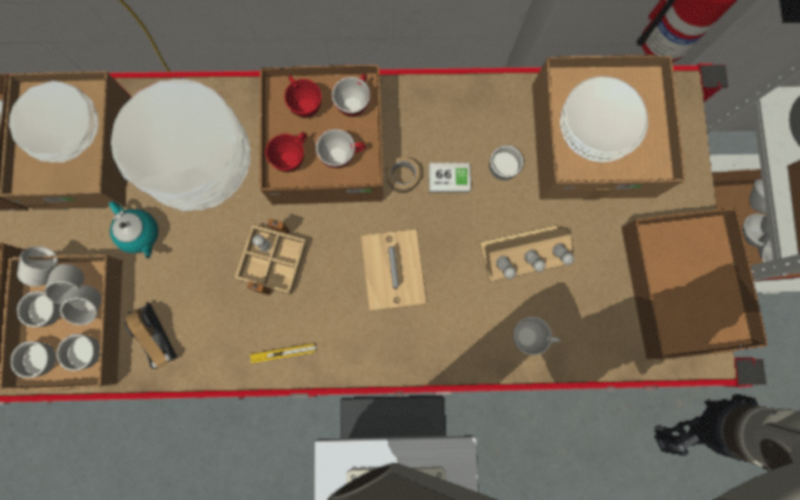

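The top view has the box near (271,258), the lid near (393,270) and the rack near (528,252), with the caps leaning towards the robot. Next I'll take enlarged crops for pixel picks.

Run:
```python
from h import *
c=cam('top'); save(c,'topc.png',(180,165,470,260),2.75)
c=cam('scene'); save(c,'scc.png',(245,125,405,310),3)
```

```text
(no output)
```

View pics/topc.png

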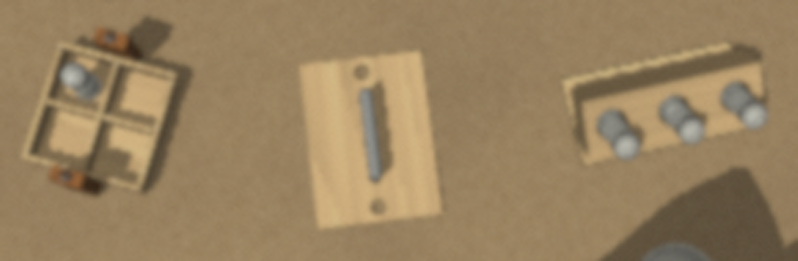

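View pics/scc.png

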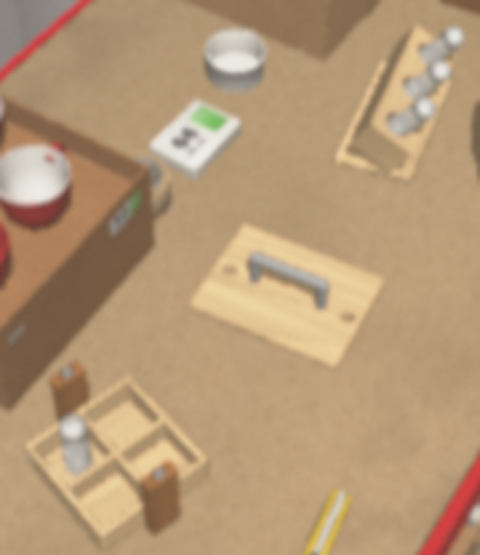

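The crops show these pixels. In the top crop, the box rim corners are (62,43), (178,72), (143,190) and (24,158), and the lid holes are (362,72) and (378,206). The caps are at (626,146), (691,130) and (754,115) in the top crop, and at (425,107), (441,72) and (455,37) in the scene crop.

Run:
```python
from h import *
np.set_printoptions(precision=4,suppress=True)
T=cam('top');S=cam('scene')
t=lambda p:((p[0]+.5)/2.75-.5+180,(p[1]+.5)/2.75-.5+165)
s=lambda p:((p[0]+.5)/3-.5+245,(p[1]+.5)/3-.5+125)
def tri(a,b):
    A=[]
    o1,d1=ray(T,a);o2,d2=ray(S,b);k=np.linalg.lstsq(np.c_[d1,-d2],o2-o1,rcond=None)[0]
    p,q=o1+k[0]*d1,o2+k[1]*d2;return (p+q)/2,np.linalg.norm(p-q)
yaw=lambda v:np.degrees(np.arctan2(v[1],v[0]))
B=np.array([onz(T,t(p),.034) for p in[(62,43),(178,72),(143,190),(24,158)]])
print('box',B.mean(0),yaw(B[0]-B[3]),yaw(B[1]-B[2]),yaw(B[0]-B[1])-90,[np.linalg.norm(B[i]-B[i-1]) for i in range(4)])
Bs=np.array([onz(S,s(p),.034) for p in[(28,447),(129,380),(207,461),(103,543)]])
print('box scene',Bs.mean(0),yaw(Bs[1]-Bs[2]),yaw(Bs[0]-Bs[1])-90,[np.linalg.norm(Bs[i]-Bs[i-1]) for i in range(4)])
for a,b in(((110,38),(68,371)),((71,178),(160,474))):
    print('pin',*tri(t(a),s(b)))
H=[onz(T,t(p),.008) for p in[(362,72),(378,206)]];print('holes',H,(H[0]+H[1])/2,yaw(H[0]-H[1]),np.linalg.norm(H[0]-H[1]))
H=[onz(S,s(p),.008) for p in[(230,269),(348,317)]];print('holes sc',H,(H[0]+H[1])/2,yaw(H[0]-H[1]),np.linalg.norm(H[0]-H[1]))
L=np.array([onz(T,t(p),.008) for p in[(301,65),(421,51),(441,213),(318,228)]])
print('lid',L.mean(0),yaw(L[0]-L[3]),yaw(L[1]-L[2]),[np.linalg.norm(L[i]-L[i-1]) for i in range(4)])
C=[tri(t(a),s(b)) for a,b in zip([(626,146),(691,130),(754,115)],[(425,107),(441,72),(455,37)])]
for c in C:print('cap',*c)
C=np.array([c[0] for c in C]);print(yaw(C[0]-C[2])-90,np.linalg.norm(C[0]-C[1]),np.linalg.norm(C[1]-C[2]))
# where the shaker meets the face (pocket mouth), top view hints
y=np.radians(yaw(C[0]-C[2])-90);d=np.array([-.5*np.cos(y),-.5*np.sin(y),.866])
for c in C:print('bottom',c-.064*d)
# blob centroids (grey caps) refine box yaw etc: rack base corner
for p in[(586,163),(564,80),(735,44)]:print('rack px',onz(T,t(p),.0),onz(T,t(p),.075))
```

```text
box [0.5086 0.2403 0.034 ] -16.732785258517403 -15.899498644924508 -15.232843981664857 [np.float64(0.1108400946720192), np.float64(0.1107102574627523), np.float64(0.1124882244379527), np.float64(0.11231533532059726)]
box scene [0.5063 0.2457 0.034 ] -16.07237093446295 -16.98226171084744 [np.float64(0.11480172938630519), np.float64(0.10871145343133158), np.float64(0.10954081724997589), np.float64(0.11404262671265814)]
pin [0.5696 0.2244 0.0854] 0.001184623409420416
pin [0.4481 0.2583 0.0764] 0.00313858036845407
holes [array([0.5498, 0.002 , 0.008 ]), array([ 0.4233, -0.0105,  0.008 ])] [ 0.4865 -0.0043  0.008 ] 5.647722801541863 0.12715196939929885
holes sc [array([0.55  , 0.0024, 0.008 ]), array([ 0.4226, -0.011 ,  0.008 ])] [ 0.4863 -0.0043  0.008 ] 5.984651119268437 0.12807984314933257
lid [ 0.4866 -0.0046  0.008 ] 5.26775359447492 5.404058282465383 [np.float64(0.1541261841341865), np.float64(0.11406240431665926), np.float64(0.15406392956344256), np.float64(0.1144295080142737)]
cap [ 0.4635 -0.2255  0.0935] 0.00015574690497307695
cap [ 0.4762 -0.2841  0.0903] 0.0019041093498511725
cap [ 0.4883 -0.3398  0.0921] 0.0016867568801565626
12.202830497542607 0.06004477358818601 0.056964462738362386
bottom [ 0.4948 -0.2187  0.038 ]
bottom [ 0.5074 -0.2774  0.0349]
bottom [ 0.5195 -0.333   0.0367]
rack px [ 0.4607 -0.2068  0.    ] [ 0.4516 -0.1933  0.075 ]
rack px [ 0.5403 -0.1897  0.    ] [ 0.5263 -0.1773  0.075 ]
rack px [ 0.5725 -0.3553 -0.    ] [ 0.5564 -0.3324  0.075 ]
```

```bash
cat >> h.py <<'E'
def go(*targets):
    o=readout.get_obs(); M=R.from_quat(o['tool_rot']).as_matrix()
    print('t',round(o['clock'],2),'tcp',o['eef_pos'].round(4),'yaw',np.degrees(np.arctan2(M[1,0],M[0,0])).round(2),'q',o['joint_pos'].round(2),'F',o['ft_force'].round(1),'w',round(o['grip_width'],4),'g',round(o['grasp_force'],1))
    for *p,y in targets:
        d=M.T@(np.array(p)-o['eef_pos'])*1e3; s=-(y-np.degrees(np.arctan2(M[1,0],M[0,0])))
        print('->',d.round(1),'spin',round((s+180)%360-180,1))
E
python3 -c "
from h import *
go((.4942,-.3385,.17,12.2))"
```

```text
t 0.3 tcp [ 0.2042 -0.4562  0.231 ] yaw 24.11 q [-1.15  0.24  0.    1.34  0.    1.57] F [-1.2  0.2 -0.1] w 0.0854 g 0.0
-> [312.8  11.1  61. ] spin 11.9
```

jog_arm:
  motion:
    - {"x": 60,"y": 2,"z": 0,"spin": 6,"fingers": 0}
    - {"x": 120,"y": 4,"z": 0,"spin": 12,"fingers": 0}
    - {"x": 180,"y": 6,"z": 0,"spin": 12,"fingers": 0}
    - {"x": 240,"y": 9,"z": 20,"spin": 12,"fingers": 0}
    - {"x": 290,"y": 11,"z": 40,"spin": 12,"fingers": 0}
    - {"x": 313,"y": 11,"z": 60,"spin": 12,"fingers": 0}
    - {"x": 313,"y": 11,"z": 60,"spin": 12,"fingers": 0}

```text
clock: 1.18
eef_pos: [0.4941, -0.337, 0.1686]
tool_rot: [0.994, 0.107, -0.002, -0.002]
ft_force: [-0.9, -0.2, 0.3]
grip_width: 0.0427
grasp_force: 0.0
```

```bash
python3 -c "
from h import *
go((.4942,-.3385,.062,12.2),(.4942,-.3385,.062,192.2))"
```

```text
t 1.18 tcp [ 0.4941 -0.337   0.1686] yaw 12.25 q [-0.6   0.47  0.17  1.28 -0.    2.33] F [-0.9 -0.2  0.3] w 0.0427 g 0.0
-> [  0.2   1.9 106.6] spin 0.0
-> [  0.2   1.9 106.6] spin -180.0
```

jog_arm:
  motion:
    - {"spin": -10.5,"fingers": 0}
    - {"spin": -21,"fingers": 0}
    - {"spin": -31.5,"fingers": 0}
    - {"spin": -42,"fingers": 0}
    - {"spin": -52.5,"fingers": 0}
    - {"spin": -63,"fingers": 0}
    - {"spin": -73.5,"fingers": 0}
    - {"spin": -84,"fingers": 0}

```text
validation failed for argument at $.mo...
```

jog_arm:
  motion:
    - {"spin": -10.5,"fingers": 0}
    - {"spin": -21,"fingers": 0}
    - {"spin": -31.5,"fingers": 0}
    - {"spin": -42,"fingers": 0}
    - {"spin": -52.5,"fingers": 0}
    - {"spin": -63,"fingers": 0}
    - {"spin": -73.5,"fingers": 0}
    - {"spin": -84,"fingers": 0}

```text
validation failed for argument at $.mo...
```

jog_arm:
  motion:
    - {"spin": -10,"z": 20,"fingers": 0}
    - {"spin": -12,"z": 25,"fingers": 0}

```text
validation failed for argument at $.mo...
```

Run:
```python
from h import *
go((.4942,-.3385,.062,192.2))
a=cam('top');b=cam('scene')
A=cv2.resize(a[0][175:245,370:480],None,fx=3.6,fy=3.6);B=cv2.resize(b[0][120:200,340:430],None,fx=4.3,fy=4.3)
h=max(A.shape[0],B.shape[0]);im=np.zeros((h,A.shape[1]+B.shape[1],3),np.uint8);im[:A.shape[0],:A.shape[1]]=A;im[:B.shape[0],A.shape[1]:]=B
cv2.imwrite('pics/pick.png',im[:,:,::-1])
```

```text
t 1.18 tcp [ 0.4941 -0.337   0.1686] yaw 12.25 q [-0.6   0.47  0.17  1.28 -0.    2.33] F [-0.9 -0.2  0.3] w 0.0427 g 0.0
-> [  0.2   1.9 106.6] spin -180.0
```

View pics/pick.png

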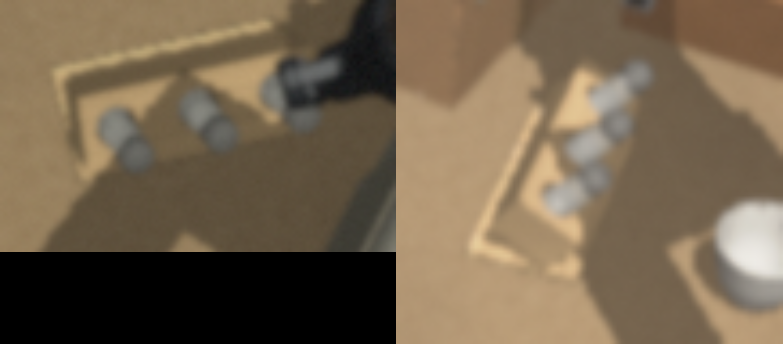

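The moves were refused because every row needs all of its keys. The picture shows the gripper above the right-hand shaker, at about (300,90), and the other two shakers untouched. I'll resend with complete rows.

jog_arm:
  motion:
    - {"x": 0,"y": 0,"z": 0,"spin": -10.5,"fingers": 0}
    - {"x": 0,"y": 0,"z": 0,"spin": -21,"fingers": 0}
    - {"x": 0,"y": 0,"z": 0,"spin": -31.5,"fingers": 0}
    - {"x": 0,"y": 0,"z": 0,"spin": -42,"fingers": 0}
    - {"x": 0,"y": 0,"z": 0,"spin": -52.5,"fingers": 0}
    - {"x": 0,"y": 0,"z": 0,"spin": -63,"fingers": 0}
    - {"x": 0,"y": 0,"z": 0,"spin": -73.5,"fingers": 0}
    - {"x": 0,"y": 0,"z": 0,"spin": -84,"fingers": 0}

```text
clock: 2.28
eef_pos: [0.4931, -0.3404, 0.1731]
tool_rot: [0.667, 0.745, -0.0, 0.001]
ft_force: [-0.4, 0.1, 0.3]
grip_width: 0.0423
grasp_force: 0.0
```

jog_arm:
  motion:
    - {"x": 0,"y": 0,"z": 0,"spin": -10.5,"fingers": 0}
    - {"x": 0,"y": 0,"z": 0,"spin": -21,"fingers": 0}
    - {"x": 0,"y": 0,"z": 0,"spin": -31.5,"fingers": 0}
    - {"x": 0,"y": 0,"z": 0,"spin": -42,"fingers": 0}
    - {"x": 0,"y": 0,"z": 0,"spin": -52.5,"fingers": 0}
    - {"x": 0,"y": 0,"z": 0,"spin": -63,"fingers": 0}
    - {"x": 0,"y": 0,"z": 0,"spin": -73.5,"fingers": 0}
    - {"x": 0,"y": 0,"z": 0,"spin": -84,"fingers": 0}

```text
clock: 3.28
eef_pos: [0.4932, -0.3403, 0.1731]
tool_rot: [-0.002, 1.0, -0.001, 0.001]
ft_force: [0.5, 0.1, -0.6]
grip_width: 0.0428
grasp_force: 0.0
```

jog_arm:
  motion:
    - {"x": 0,"y": 0,"z": 20,"spin": -10,"fingers": 0}
    - {"x": 0,"y": 0,"z": 30,"spin": -12,"fingers": 0}
    - {"x": 0,"y": 0,"z": 30,"spin": -12,"fingers": 0}

```text
clock: 3.65
eef_pos: [0.4932, -0.3391, 0.1412]
tool_rot: [-0.104, 0.995, 0.0, -0.0]
ft_force: [0.7, -0.7, 0.2]
grip_width: 0.0428
grasp_force: 0.0
```

```bash
python3 -c "
from h import *
go((.4942,-.3385,.062,192.2))"
```

```text
t 3.65 tcp [ 0.4932 -0.3391  0.1412] yaw -168.1 q [-0.6   0.49  0.12  1.21 -0.   -0.81] F [ 0.7 -0.7  0.2] w 0.0428 g 0.0
-> [-1.2  0.3 79.2] spin -0.3
```

jog_arm:
  motion:
    - {"x": -1,"y": 0,"z": 40,"spin": 0,"fingers": 0}
    - {"x": -1,"y": 0,"z": 70,"spin": 0,"fingers": 0}
    - {"x": -1,"y": 0,"z": 79,"spin": 0,"fingers": 0}
    - {"x": -1,"y": 0,"z": 79,"spin": 0,"fingers": 0}
    - {"x": -1,"y": 0,"z": 79,"spin": 0,"fingers": 0.5}
    - {"x": -1,"y": 0,"z": 79,"spin": 0,"fingers": 1}
    - {"x": -1,"y": 0,"z": 79,"spin": 0,"fingers": 1}
    - {"x": -1,"y": 0,"z": 79,"spin": 0,"fingers": 1}

```text
clock: 4.65
eef_pos: [0.4965, -0.3387, 0.064]
tool_rot: [-0.106, 0.994, -0.001, 0.001]
ft_force: [-0.5, 1.5, 5.7]
grip_width: 0.0218
grasp_force: 58.6
```

```bash
python3 -c "
from h import *
go()"
```

```text
t 4.65 tcp [ 0.4965 -0.3387  0.064 ] yaw -167.88 q [-0.6   0.55  0.02  1.04  0.   -0.81] F [-0.5  1.5  5.7] w 0.0218 g 58.6
```

The opening of 21.8 mm means the pads are on the dome of the cap, so the grip is too high. I'll open, move further down along the axis and grip again.

jog_arm:
  motion:
    - {"x": 0,"y": 0,"z": 0,"spin": 0,"fingers": 0}
    - {"x": 0,"y": 0,"z": 0,"spin": 0,"fingers": 0}
    - {"x": -4,"y": 0,"z": 6,"spin": 0,"fingers": 0}
    - {"x": -4,"y": 0,"z": 6,"spin": 0,"fingers": 0}
    - {"x": -4,"y": 0,"z": 6,"spin": 0,"fingers": 1}
    - {"x": -4,"y": 0,"z": 6,"spin": 0,"fingers": 1}
    - {"x": -4,"y": 0,"z": 6,"spin": 0,"fingers": 1}

```text
clock: 5.52
eef_pos: [0.4993, -0.3376, 0.0565]
tool_rot: [-0.105, 0.994, -0.0, 0.0]
ft_force: [-0.2, -0.2, 1.4]
grip_width: 0.0217
grasp_force: 59.2
```

```bash
python3 -c "
from h import *
go()"
```

```text
t 5.53 tcp [ 0.4993 -0.3376  0.0565] yaw -167.89 q [-0.59  0.56  0.02  1.03 -0.   -0.81] F [-0.2 -0.2  1.4] w 0.0217 g 59.2
```

Run:
```python
from h import *
a=cam('top');b=cam('scene')
g=(readout.get_obs()['eef_pos']);print(proj(a,[g,g+[0,0,.0187]]),proj(b,[g,g+[0,0,.0187]]))
A=cv2.resize(a[0][175:245,370:480],None,fx=3.6,fy=3.6);B=cv2.resize(b[0][120:200,340:430],None,fx=4.3,fy=4.3)
h=max(A.shape[0],B.shape[0]);im=np.zeros((h,A.shape[1]+B.shape[1],3),np.uint8);im[:A.shape[0],:A.shape[1]]=A;im[:B.shape[0],A.shape[1]:]=B
cv2.imwrite('pics/pick2.png',im[:,:,::-1])
```

```text
[[448.44092889 204.74780183]
 [450.67122819 203.49849259]] [[391.30433575 144.33902606]
 [392.03273086 140.03161719]]
```

View pics/pick2.png

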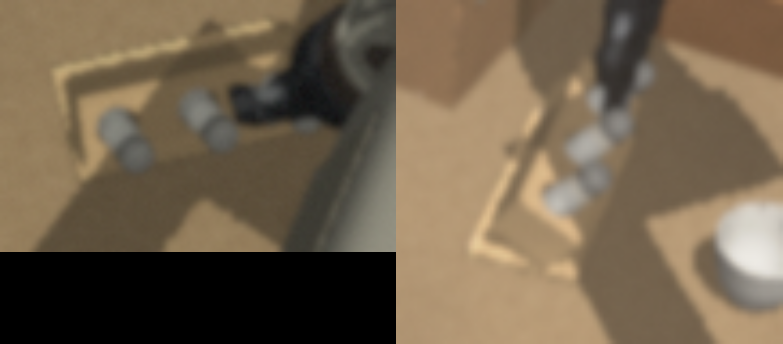

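The scene half shows the finger at (615,100), between the glass at (595,100) and the cap at (645,75). So the pads are on the glass, and the opening reading is simply low. I'll regrip about 6 mm higher so the fingertips clear the box walls, then withdraw along the axis.

jog_arm:
  motion:
    - {"x": 0,"y": 0,"z": 0,"spin": 0,"fingers": 0.2}
    - {"x": 3,"y": 0,"z": -5,"spin": 0,"fingers": 0.2}
    - {"x": 3,"y": 0,"z": -5,"spin": 0,"fingers": 0.2}
    - {"x": 3,"y": 0,"z": -5,"spin": 0,"fingers": 1}
    - {"x": 3,"y": 0,"z": -5,"spin": 0,"fingers": 1}
    - {"x": 3,"y": 0,"z": -5,"spin": 0,"fingers": 1}
    - {"x": 8,"y": 0,"z": -14,"spin": 0,"fingers": 1}
    - {"x": 13,"y": 0,"z": -23,"spin": 0,"fingers": 1}

```text
clock: 6.62
eef_pos: [0.486, -0.3402, 0.0794]
tool_rot: [-0.105, 0.994, 0.0, -0.001]
ft_force: [-1.0, -0.4, -0.3]
grip_width: 0.0215
grasp_force: 58.6
```

jog_arm:
  motion:
    - {"x": 8,"y": 0,"z": -14,"spin": 0,"fingers": 1}
    - {"x": 16,"y": 0,"z": -28,"spin": 0,"fingers": 1}
    - {"x": 20,"y": 0,"z": -80,"spin": 0,"fingers": 1}
    - {"x": 20,"y": 0,"z": -100,"spin": 0,"fingers": 1}
    - {"x": 20,"y": 0,"z": -100,"spin": 0,"fingers": 1}

```text
clock: 7.25
eef_pos: [0.4679, -0.3456, 0.1824]
tool_rot: [-0.105, 0.994, -0.002, 0.002]
ft_force: [-0.6, 0.2, -0.7]
grip_width: 0.0216
grasp_force: 58.8
```

```bash
cat >> h.py <<'E'
BC=np.array([.5085,.2413]);BY=np.radians(-15.8)
def boxp(x,y,z):
    c,s=np.cos(BY),np.sin(BY); return (BC[0]+c*x-s*y,BC[1]+s*x+c*y,z,164.2)
E
python3 - <<'E'
from h import *
go(boxp(.027-.015,-.028,.12),boxp(.027-.015,-.028,.05))
b=cam('scene');a=cam('top')
g=(readout.get_obs()['eef_pos']);pa,pb=proj(a,g)[0].astype(int),proj(b,g)[0].astype(int);print(pa,pb)
A=cv2.resize(a[0][pa[1]-40:pa[1]+40,pa[0]-45:pa[0]+45],None,fx=4,fy=4);B=cv2.resize(b[0][pb[1]-40:pb[1]+40,pb[0]-45:pb[0]+45],None,fx=4,fy=4)
cv2.imwrite('pics/held.png',np.hstack([A,B])[:,:,::-1])
E
```

```text
t 7.25 tcp [ 0.4679 -0.3456  0.1824] yaw -167.92 q [-0.64  0.42  0.13  1.28 -0.   -0.85] F [-0.6  0.2 -0.7] w 0.0216 g 58.8
-> [-159.9  535.3   60.6] spin 27.9
-> [-159.6  535.7  130.6] spin 27.9
[468 210] [406 117]
```

View pics/held.png

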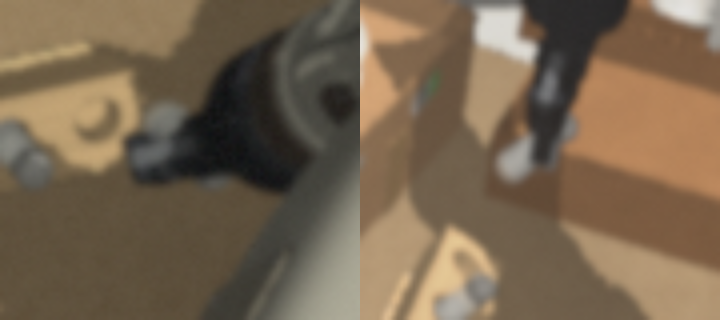

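The shaker is out, held at its tilt. Its bottom shows left of the fingertip, at about (505,170). Carrying it over the box now.

Run:
```python
from h import *
b=cam('scene');ob=readout.get_obs();g=ob['eef_pos'];M=R.from_quat(ob['tool_rot']).as_matrix()
for uv in [(399,118),(396.5,119.5),(413,109)]:
    o,d=ray(b,uv);n=M[:,1];k=n@(g-o)/(n@d);print((M.T@(o+k*d-g)*1e3).round(1))
```

```text
[-23.7  -0.    9.4]
[-30.6   0.   17.3]
[ 12.9  -0.  -35.1]
```

jog_arm:
  motion:
    - {"x": -15,"y": 55,"z": 0,"spin": 4,"fingers": 1}
    - {"x": -32,"y": 115,"z": 0,"spin": 8,"fingers": 1}
    - {"x": -49,"y": 175,"z": 0,"spin": 12,"fingers": 1}
    - {"x": -66,"y": 235,"z": 0,"spin": 16,"fingers": 1}
    - {"x": -83,"y": 295,"z": 0,"spin": 20,"fingers": 1}
    - {"x": -100,"y": 355,"z": 0,"spin": 24,"fingers": 1}
    - {"x": -117,"y": 415,"z": 0,"spin": 28,"fingers": 1}
    - {"x": -140,"y": 470,"z": 0,"spin": 28,"fingers": 1}

```text
clock: 8.4
eef_pos: [0.5039, 0.1463, 0.1778]
tool_rot: [0.138, 0.99, -0.001, -0.001]
ft_force: [0.6, 0.1, 0.0]
grip_width: 0.0217
grasp_force: 58.9
```

```bash
python3 -c "
from h import *
go(boxp(.027-.015,-.028,.10))"
```

```text
t 8.4 tcp [0.5039 0.1463 0.1778] yaw 164.12 q [ 0.28  0.32 -0.03  1.23 -0.    0.56] F [0.6 0.1 0. ] w 0.0217 g 58.9
-> [ 9.4 64.8 77.7] spin -0.1
```

jog_arm:
  motion:
    - {"x": 5,"y": 40,"z": 0,"spin": 0,"fingers": 1}
    - {"x": 11,"y": 65,"z": 20,"spin": 0,"fingers": 1}
    - {"x": 11,"y": 65,"z": 60,"spin": 0,"fingers": 1}
    - {"x": 11,"y": 65,"z": 100,"spin": 0,"fingers": 1}
    - {"x": 11,"y": 65,"z": 120,"spin": 0,"fingers": 1}
    - {"x": 11,"y": 65,"z": 133,"spin": 0,"fingers": 1}
    - {"x": 11,"y": 65,"z": 133,"spin": 0,"fingers": 1}

```text
clock: 9.28
eef_pos: [0.5114, 0.2095, 0.0448]
tool_rot: [0.138, 0.99, -0.001, -0.001]
ft_force: [-0.1, -1.4, -0.6]
grip_width: 0.0216
grasp_force: 58.9
```

```bash
python3 -c "
from h import *
go(boxp(.010,-.027,.04),boxp(.038,-.027,.04))"
```

```text
t 9.28 tcp [0.5114 0.2095 0.0448] yaw 164.11 q [ 0.39  0.49 -0.14  0.94 -0.    0.67] F [-0.1 -1.4 -0.6] w 0.0216 g 58.9
-> [1.4 2.8 4.8] spin -0.1
-> [-26.6   2.9   4.7] spin -0.1
```

jog_arm:
  motion:
    - {"x": -4,"y": 2,"z": 2,"spin": 0,"fingers": 1}
    - {"x": -8,"y": 2,"z": 2,"spin": 0,"fingers": 1}
    - {"x": -11,"y": 2,"z": 2,"spin": 0,"fingers": 1}
    - {"x": -13,"y": 2,"z": 2,"spin": 0,"fingers": 1}

```text
clock: 9.78
eef_pos: [0.5158, 0.2106, 0.0442]
tool_rot: [0.136, 0.991, 0.001, -0.01]
ft_force: [-25.0, 7.3, 11.5]
grip_width: 0.0214
grasp_force: 60.7
```

jog_arm:
  motion:
    - {"x": -3,"y": 0,"z": 0,"spin": 0,"fingers": 1}
    - {"x": -6,"y": 0,"z": 0,"spin": 0,"fingers": 1}
    - {"x": -8,"y": 0,"z": 0,"spin": 0,"fingers": 1}

```text
clock: 10.15
eef_pos: [0.5208, 0.2089, 0.0429]
tool_rot: [0.136, 0.991, 0.001, -0.012]
ft_force: [-21.0, 5.3, 6.9]
grip_width: 0.0218
grasp_force: 59.6
```

```bash
python3 -c "
from h import *
go(boxp(.038,-.027,.04))"
```

```text
t 10.15 tcp [0.5208 0.2089 0.0429] yaw 164.41 q [ 0.37  0.52 -0.1   0.97  0.01  0.65] F [-21.    5.3   6.9] w 0.0218 g 59.6
-> [-17.4   0.7   2.4] spin 0.2
```

jog_arm:
  motion:
    - {"x": 0,"y": 0,"z": 0,"spin": 0,"fingers": 1}
    - {"x": -2,"y": 0,"z": 0,"spin": 0,"fingers": 1}
    - {"x": -4,"y": 0,"z": 0,"spin": 0,"fingers": 1}

```text
clock: 10.52
eef_pos: [0.5251, 0.2076, 0.0429]
tool_rot: [0.136, 0.991, 0.001, -0.012]
ft_force: [-18.0, 4.9, 6.1]
grip_width: 0.0218
grasp_force: 58.9
```

jog_arm:
  motion:
    - {"x": -2,"y": 0,"z": 0,"spin": 0,"fingers": 1}
    - {"x": -4,"y": 0,"z": 0,"spin": 0,"fingers": 1}
    - {"x": -5,"y": 0,"z": 0,"spin": 0,"fingers": 1}

```text
clock: 10.9
eef_pos: [0.5344, 0.2054, 0.0438]
tool_rot: [0.137, 0.991, 0.001, -0.008]
ft_force: [-17.1, 5.0, 6.8]
grip_width: 0.0215
grasp_force: 58.7
```

```bash
python3 -c "
from h import *
go(boxp(.038,-.027,.04))"
```

```text
t 10.9 tcp [0.5344 0.2054 0.0438] yaw 164.27 q [ 0.36  0.53 -0.07  0.98  0.01  0.64] F [-17.1   5.    6.8] w 0.0215 g 58.7
-> [-3.4  0.5  3.7] spin 0.1
```

jog_arm:
  motion:
    - {"x": -2,"y": 0,"z": 0,"spin": 0,"fingers": 1}
    - {"x": -2,"y": 0,"z": 0,"spin": 0,"fingers": 1}

```text
clock: 11.15
eef_pos: [0.5369, 0.2048, 0.0435]
tool_rot: [0.137, 0.991, 0.001, -0.007]
ft_force: [-15.0, 4.5, 2.8]
grip_width: 0.0218
grasp_force: 58.7
```

Run:
```python
from h import *
go(boxp(.027,-.027,.04))
b=cam('scene');a=cam('top')
B=cv2.resize(b[0][240:310,250:330],None,fx=5,fy=5,interpolation=2);A=cv2.resize(a[0][170:240,180:260],None,fx=5,fy=5,interpolation=2)
cv2.imwrite('pics/in1.png',np.hstack([A,B])[:,:,::-1])
```

```text
t 11.15 tcp [0.5369 0.2048 0.0435] yaw 164.26 q [ 0.36  0.54 -0.07  0.98  0.01  0.63] F [-15.    4.5   2.8] w 0.0218 g 58.7
-> [10.2  0.4  3.6] spin 0.1
```

View pics/in1.png

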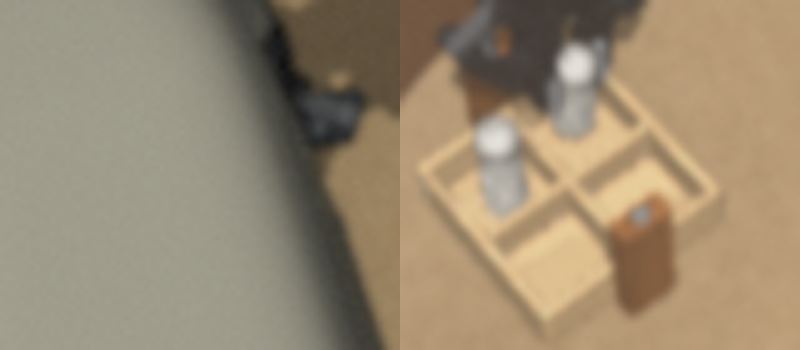

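The scene half shows the held shaker almost upright at (575,95), in the back-right cell next to shaker_d at (500,165). Next I'll centre it in the cell and lower it.

jog_arm:
  motion:
    - {"x": 7,"y": 0,"z": 0,"spin": 0,"fingers": 1}
    - {"x": 14,"y": 0,"z": 0,"spin": 0,"fingers": 1}
    - {"x": 15,"y": 0,"z": 2,"spin": 0,"fingers": 1}
    - {"x": 15,"y": 0,"z": 4,"spin": 0,"fingers": 1}
    - {"x": 15,"y": 0,"z": 4,"spin": 0,"fingers": 1}

```text
clock: 11.88
eef_pos: [0.5298, 0.2071, 0.0403]
tool_rot: [0.138, 0.99, 0.0, 0.0]
ft_force: [-0.6, -0.3, -1.2]
grip_width: 0.0213
grasp_force: 59.1
```

```bash
python3 -c "
from h import *
go(boxp(.027,-.027,.04))"
```

```text
t 11.88 tcp [0.5298 0.2071 0.0403] yaw 164.09 q [ 0.37  0.52 -0.1   0.95 -0.    0.65] F [-0.6 -0.3 -1.2] w 0.0213 g 59.1
-> [2.8 0.1 0.3] spin -0.1
```

jog_arm:
  motion:
    - {"x": 2,"y": 0,"z": 1,"spin": 0,"fingers": 1}
    - {"x": 2,"y": 0,"z": 2,"spin": 0,"fingers": 1}

```text
clock: 12.12
eef_pos: [0.5274, 0.2078, 0.0382]
tool_rot: [0.138, 0.99, -0.0, -0.0]
ft_force: [0.2, -0.2, 3.1]
grip_width: 0.022
grasp_force: 59.6
```

jog_arm:
  motion:
    - {"x": 0,"y": 0,"z": 1,"spin": 0,"fingers": 1}
    - {"x": 0,"y": 0,"z": 2,"spin": 0,"fingers": 1}

```text
clock: 12.38
eef_pos: [0.5277, 0.2078, 0.038]
tool_rot: [0.138, 0.99, 0.0, 0.0]
ft_force: [-4.4, -2.4, 14.9]
grip_width: 0.0215
grasp_force: 60.9
```

jog_arm:
  motion:
    - {"x": 0,"y": 0,"z": -1,"spin": 0,"fingers": 0.2}
    - {"x": 0,"y": 0,"z": -1,"spin": 0,"fingers": 0.1}
    - {"x": 0,"y": 0,"z": -30,"spin": 0,"fingers": 0.1}
    - {"x": 0,"y": 0,"z": -80,"spin": 0,"fingers": 0.1}
    - {"x": 0,"y": -40,"z": -110,"spin": -6,"fingers": 0.1}
    - {"x": 10,"y": -100,"z": -120,"spin": -12,"fingers": 0.1}
    - {"x": 30,"y": -160,"z": -120,"spin": -18,"fingers": 0.1}
    - {"x": 50,"y": -220,"z": -120,"spin": -24,"fingers": 0.1}

```text
clock: 13.38
eef_pos: [0.4191, 0.0097, 0.1563]
tool_rot: [-0.073, 0.997, -0.0, 0.0]
ft_force: [1.0, -0.6, 0.3]
grip_width: 0.0384
grasp_force: 0.0
```

Run:
```python
from h import *
go((.4829,-.2818,.12,192.1))
b=cam('scene')
cv2.imwrite('pics/in2.png',cv2.resize(b[0][225:320,245:345],None,fx=5,fy=5,interpolation=2)[:,:,::-1])
```

```text
t 13.38 tcp [0.4191 0.0097 0.1563] yaw -171.66 q [ 0.02  0.13 -0.33  1.1  -0.   -0.12] F [ 1.  -0.6  0.3] w 0.0384 g 0.0
-> [ -20.9 -297.7   36.5] spin -3.8
```

View pics/in2.png

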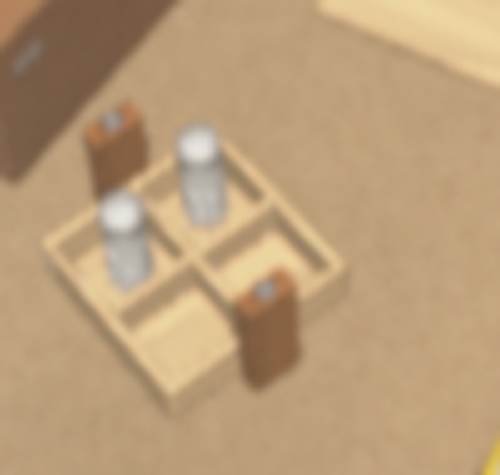

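The first shaker stands upright in its cell at (205,180), level with shaker_d at (127,240). Going for the middle shaker.

jog_arm:
  motion:
    - {"x": -4,"y": -60,"z": 0,"spin": -2,"fingers": 0}
    - {"x": -8,"y": -120,"z": 0,"spin": -4,"fingers": 0}
    - {"x": -12,"y": -180,"z": 0,"spin": -4,"fingers": 0}
    - {"x": -16,"y": -240,"z": 0,"spin": -4,"fingers": 0}
    - {"x": -21,"y": -285,"z": 0,"spin": -4,"fingers": 0}
    - {"x": -21,"y": -298,"z": 15,"spin": -4,"fingers": 0}
    - {"x": -21,"y": -298,"z": 35,"spin": -4,"fingers": 0}
    - {"x": -21,"y": -298,"z": 35,"spin": -4,"fingers": 0}

```text
clock: 14.42
eef_pos: [0.4809, -0.2793, 0.1187]
tool_rot: [-0.106, 0.994, 0.002, -0.002]
ft_force: [-0.2, 0.0, -0.6]
grip_width: 0.0428
grasp_force: 0.0
```

```bash
python3 -c "
from h import *
go((.4829,-.2818,.061,192.1))"
```

```text
t 14.43 tcp [ 0.4809 -0.2793  0.1187] yaw -167.87 q [-0.53  0.43 -0.03  1.12  0.   -0.74] F [-0.2  0.  -0.6] w 0.0428 g 0.0
-> [-1.7 -3.1 57.7] spin 0.0
```

jog_arm:
  motion:
    - {"x": 0,"y": 0,"z": 20,"spin": 0,"fingers": 0}
    - {"x": 0,"y": 0,"z": 20,"spin": 0,"fingers": 0}

```text
clock: 14.68
eef_pos: [0.4819, -0.2795, 0.1004]
tool_rot: [-0.106, 0.994, 0.001, -0.001]
ft_force: [-0.6, -0.0, -0.5]
grip_width: 0.0424
grasp_force: 0.0
```

```bash
python3 -c "
from h import *
go((.4829,-.2818,.061,192.1))"
```

```text
t 14.68 tcp [ 0.4819 -0.2795  0.1004] yaw -167.83 q [-0.53  0.44 -0.06  1.07  0.   -0.74] F [-0.6 -0.  -0.5] w 0.0424 g 0.0
-> [-0.6 -2.6 39.4] spin 0.1
```

jog_arm:
  motion:
    - {"x": -1,"y": -2.5,"z": 25,"spin": 0,"fingers": 0}
    - {"x": -1,"y": -2.5,"z": 39,"spin": 0,"fingers": 0}
    - {"x": -1,"y": -2.5,"z": 39,"spin": 0,"fingers": 0.2}
    - {"x": -1,"y": -2.5,"z": 39,"spin": 0,"fingers": 1}
    - {"x": -1,"y": -2.5,"z": 39,"spin": 0,"fingers": 1}
    - {"x": -1,"y": -2.5,"z": 39,"spin": 0,"fingers": 1}

```text
clock: 15.42
eef_pos: [0.4847, -0.2824, 0.0629]
tool_rot: [-0.106, 0.994, 0.001, 0.0]
ft_force: [-0.5, 4.3, 2.1]
grip_width: 0.0218
grasp_force: 58.8
```

jog_arm:
  motion:
    - {"x": 5,"y": 0,"z": -9,"spin": 0,"fingers": 1}
    - {"x": 11,"y": 0,"z": -19,"spin": 0,"fingers": 1}
    - {"x": 17,"y": 0,"z": -29,"spin": 0,"fingers": 1}
    - {"x": 20,"y": 0,"z": -60,"spin": 0,"fingers": 1}
    - {"x": 20,"y": 0,"z": -110,"spin": 0,"fingers": 1}
    - {"x": 20,"y": 0,"z": -120,"spin": 0,"fingers": 1}

```text
clock: 16.18
eef_pos: [0.4664, -0.29, 0.1874]
tool_rot: [-0.105, 0.994, -0.004, 0.003]
ft_force: [0.4, 0.4, -0.5]
grip_width: 0.0217
grasp_force: 58.2
```

```bash
python3 -c "
from h import *
go(boxp(-.044,-.032,.16))"
```

```text
t 16.18 tcp [ 0.4664 -0.29    0.1874] yaw -167.97 q [-0.56  0.35  0.04  1.25 -0.   -0.77] F [ 0.4  0.4 -0.5] w 0.0217 g 58.2
-> [-97.8 503.3  23.9] spin 27.8
```

jog_arm:
  motion:
    - {"x": -10,"y": 55,"z": 0,"spin": 4,"fingers": 1}
    - {"x": -22,"y": 115,"z": 0,"spin": 8,"fingers": 1}
    - {"x": -34,"y": 175,"z": 0,"spin": 12,"fingers": 1}
    - {"x": -46,"y": 235,"z": 0,"spin": 16,"fingers": 1}
    - {"x": -58,"y": 295,"z": 0,"spin": 20,"fingers": 1}
    - {"x": -70,"y": 355,"z": 0,"spin": 24,"fingers": 1}
    - {"x": -82,"y": 415,"z": 0,"spin": 28,"fingers": 1}
    - {"x": -94,"y": 470,"z": 0,"spin": 28,"fingers": 1}

```text
clock: 17.18
eef_pos: [0.458, 0.1931, 0.1823]
tool_rot: [0.139, 0.99, -0.001, 0.001]
ft_force: [1.0, -0.3, 0.3]
grip_width: 0.0217
grasp_force: 58.3
```

jog_arm:
  motion:
    - {"x": 10,"y": 25,"z": 0,"spin": 0,"fingers": 1}
    - {"x": 10,"y": 25,"z": 40,"spin": 0,"fingers": 1}
    - {"x": 10,"y": 25,"z": 50,"spin": 0,"fingers": 1}
    - {"x": 10,"y": 25,"z": 50,"spin": 0,"fingers": 1}

```text
clock: 17.68
eef_pos: [0.4549, 0.2176, 0.1318]
tool_rot: [0.139, 0.99, -0.001, -0.001]
ft_force: [0.0, 0.2, -0.2]
grip_width: 0.0221
grasp_force: 58.4
```

```bash
python3 -c "
from h import *
go(boxp(-.0435,-.032,.043))"
```

```text
t 17.68 tcp [0.4549 0.2176 0.1318] yaw 164.05 q [ 0.45  0.32 -0.16  1.1  -0.    0.73] F [ 0.   0.2 -0.2] w 0.0221 g 58.4
-> [-1.8  5.5 88.7] spin -0.1
```

Descend, then push in the same steps as before.

jog_arm:
  motion:
    - {"x": -1,"y": 5,"z": 30,"spin": 0,"fingers": 1}
    - {"x": -1,"y": 5,"z": 60,"spin": 0,"fingers": 1}
    - {"x": -1,"y": 5,"z": 80,"spin": 0,"fingers": 1}
    - {"x": -1,"y": 5,"z": 87,"spin": 0,"fingers": 1}
    - {"x": -1,"y": 5,"z": 87,"spin": 0,"fingers": 1}

```text
clock: 18.3
eef_pos: [0.4585, 0.2231, 0.0461]
tool_rot: [0.139, 0.99, 0.0, 0.001]
ft_force: [-0.2, 0.0, -0.8]
grip_width: 0.0219
grasp_force: 58.4
```

```bash
python3 -c "
from h import *
go(boxp(-.0435,-.032,.043))"
```

```text
t 18.3 tcp [0.4585 0.2231 0.0461] yaw 164.06 q [ 0.45  0.42 -0.26  0.89 -0.    0.73] F [-0.2  0.  -0.8] w 0.0219 g 58.4
-> [ 0.3 -0.8  3.1] spin -0.1
```

jog_arm:
  motion:
    - {"x": -4,"y": 0,"z": 2,"spin": 0,"fingers": 1}
    - {"x": -7,"y": 0,"z": 2,"spin": 0,"fingers": 1}
    - {"x": -10,"y": 0,"z": 2,"spin": 0,"fingers": 1}
    - {"x": -12,"y": 0,"z": 2,"spin": 0,"fingers": 1}
    - {"x": -14,"y": 0,"z": 2,"spin": 0,"fingers": 1}
    - {"x": -16,"y": 0,"z": 2,"spin": 0,"fingers": 1}

```text
clock: 19.05
eef_pos: [0.4623, 0.2218, 0.043]
tool_rot: [0.136, 0.991, 0.002, -0.011]
ft_force: [-27.4, 9.7, 15.4]
grip_width: 0.0217
grasp_force: 60.1
```

jog_arm:
  motion:
    - {"x": -2,"y": 0,"z": 0,"spin": 0,"fingers": 1}
    - {"x": -4,"y": 0,"z": 0,"spin": 0,"fingers": 1}
    - {"x": -6,"y": 0,"z": 0,"spin": 0,"fingers": 1}
    - {"x": -8,"y": 0,"z": 0,"spin": 0,"fingers": 1}

```text
clock: 19.55
eef_pos: [0.468, 0.2188, 0.042]
tool_rot: [0.136, 0.991, 0.001, -0.013]
ft_force: [-23.1, 5.6, 9.5]
grip_width: 0.0214
grasp_force: 58.3
```

```bash
python3 -c "
from h import *
go(boxp(-.0160,-.032,.043))"
```

```text
t 19.55 tcp [0.468  0.2188 0.042 ] yaw 164.42 q [ 0.43  0.45 -0.23  0.92  0.01  0.7 ] F [-23.1   5.6   9.5] w 0.0214 g 58.3
-> [-16.8   0.6  -1.5] spin 0.2
```

jog_arm:
  motion:
    - {"x": -2,"y": 0,"z": -1,"spin": 0,"fingers": 1}
    - {"x": -4,"y": 0,"z": -1,"spin": 0,"fingers": 1}
    - {"x": -6,"y": 0,"z": -1,"spin": 0,"fingers": 1}
    - {"x": -7,"y": 0,"z": -1,"spin": 0,"fingers": 1}

```text
clock: 20.05
eef_pos: [0.4792, 0.2158, 0.0436]
tool_rot: [0.137, 0.991, 0.0, -0.008]
ft_force: [-18.2, 4.9, 7.6]
grip_width: 0.0215
grasp_force: 58.9
```

```bash
python3 -c "
from h import *
go(boxp(-.0160,-.032,.043))"
```

```text
t 20.05 tcp [0.4792 0.2158 0.0436] yaw 164.27 q [ 0.42  0.46 -0.21  0.92  0.01  0.69] F [-18.2   4.9   7.6] w 0.0215 g 58.9
-> [-5.2  0.5  0.6] spin 0.1
```

jog_arm:
  motion:
    - {"x": -2,"y": 0,"z": 0,"spin": 0,"fingers": 1}
    - {"x": -4,"y": 0,"z": 0,"spin": 0,"fingers": 1}
    - {"x": -4,"y": 0,"z": 0,"spin": 0,"fingers": 1}

```text
clock: 20.42
eef_pos: [0.4842, 0.2147, 0.0437]
tool_rot: [0.137, 0.991, 0.0, -0.007]
ft_force: [-14.7, 4.5, 5.3]
grip_width: 0.0216
grasp_force: 58.9
```

```bash
python3 -c "
from h import *
go(boxp(-.0160,-.032,.043),boxp(-.027,-.028,.0385))"
```

```text
t 20.43 tcp [0.4842 0.2147 0.0437] yaw 164.25 q [ 0.41  0.46 -0.2   0.92  0.01  0.69] F [-14.7   4.5   5.3] w 0.0216 g 58.9
-> [-0.1  0.3  0.7] spin 0.0
-> [10.8  4.3  5.4] spin 0.0
```

jog_arm:
  motion:
    - {"x": 7,"y": 2,"z": 0,"spin": 0,"fingers": 1}
    - {"x": 14,"y": 4,"z": 0,"spin": 0,"fingers": 1}
    - {"x": 17,"y": 4,"z": 2,"spin": 0,"fingers": 1}
    - {"x": 17,"y": 4,"z": 4,"spin": 0,"fingers": 1}
    - {"x": 17,"y": 4,"z": 4,"spin": 0,"fingers": 1}

```text
clock: 21.05
eef_pos: [0.4764, 0.222, 0.0402]
tool_rot: [0.138, 0.99, -0.0, 0.0]
ft_force: [0.4, 0.1, -0.4]
grip_width: 0.0222
grasp_force: 59.2
```

```bash
python3 -c "
from h import *
go(boxp(-.027,-.028,.0385))"
```

```text
t 21.05 tcp [0.4764 0.222  0.0402] yaw 164.09 q [ 0.44  0.45 -0.23  0.89 -0.    0.71] F [ 0.4  0.1 -0.4] w 0.0222 g 59.2
-> [ 1.3 -0.7  1.7] spin -0.1
```

jog_arm:
  motion:
    - {"x": 1,"y": 0,"z": 1,"spin": 0,"fingers": 1}
    - {"x": 1,"y": 0,"z": 2,"spin": 0,"fingers": 1}

```text
clock: 21.3
eef_pos: [0.4752, 0.2224, 0.0382]
tool_rot: [0.138, 0.99, -0.0, -0.0]
ft_force: [0.9, -0.6, -0.1]
grip_width: 0.0221
grasp_force: 59.2
```

jog_arm:
  motion:
    - {"x": 0,"y": 0,"z": 1,"spin": 0,"fingers": 1}
    - {"x": 0,"y": 0,"z": 1,"spin": 0,"fingers": 1}

```text
clock: 21.55
eef_pos: [0.4753, 0.2224, 0.038]
tool_rot: [0.138, 0.99, 0.0, 0.0]
ft_force: [-2.1, -1.4, 5.6]
grip_width: 0.0218
grasp_force: 59.8
```

jog_arm:
  motion:
    - {"x": 0,"y": 0,"z": 0,"spin": 0,"fingers": 0.2}
    - {"x": 0,"y": 0,"z": 0,"spin": 0,"fingers": 0.1}
    - {"x": 0,"y": 0,"z": -30,"spin": 0,"fingers": 0.1}
    - {"x": 0,"y": 0,"z": -80,"spin": 0,"fingers": 0.1}
    - {"x": 0,"y": -40,"z": -110,"spin": -6,"fingers": 0.1}
    - {"x": 0,"y": -100,"z": -120,"spin": -12,"fingers": 0.1}
    - {"x": 5,"y": -160,"z": -120,"spin": -18,"fingers": 0.1}
    - {"x": 15,"y": -220,"z": -120,"spin": -24,"fingers": 0.1}

```text
clock: 22.55
eef_pos: [0.4002, 0.0134, 0.1576]
tool_rot: [-0.073, 0.997, -0.0, 0.001]
ft_force: [1.0, -1.3, 0.6]
grip_width: 0.0385
grasp_force: 0.0
```

Run:
```python
from h import *
go((.4706,-.2251,.12,192.1))
c=cam('scene');np.save('pics/s3.npy',c[0])
for n,q in(('c1',boxp(.027,-.027,.070)),('c3',boxp(-.027,-.027,.070)),('c0',boxp(.027,.027,.070))):
    u,v=proj(c,q[:3])[0]; im=c[0][int(v)-9:int(v)+10,int(u)-9:int(u)+10].astype(int)
    m=(im.max(2)-im.min(2)<22)&(im.max(2)>130); y,x=np.nonzero(m); print(n,m.sum(),(int(u)-9+x.mean()-u).round(1),(int(v)-9+y.mean()-v).round(1))
```

```text
t 22.55 tcp [0.4002 0.0134 0.1576] yaw -171.66 q [ 0.03  0.1  -0.37  1.1  -0.   -0.11] F [ 1.  -1.3  0.6] w 0.0385 g 0.0
-> [ -35.  -246.2   37.8] spin -3.8
c1 89 -0.3 2.3
c3 94 -0.1 2.6
c0 86 1.3 3.0
```

jog_arm:
  motion:
    - {"x": -8,"y": -60,"z": 0,"spin": -2,"fingers": 0}
    - {"x": -16,"y": -120,"z": 0,"spin": -4,"fingers": 0}
    - {"x": -26,"y": -180,"z": 0,"spin": -4,"fingers": 0}
    - {"x": -34,"y": -230,"z": 0,"spin": -4,"fingers": 0}
    - {"x": -35,"y": -248,"z": 10,"spin": -4,"fingers": 0}
    - {"x": -35,"y": -248,"z": 50,"spin": -4,"fingers": 0}
    - {"x": -35,"y": -248,"z": 55,"spin": -4,"fingers": 0}
    - {"x": -35,"y": -248,"z": 55,"spin": -4,"fingers": 0}

```text
clock: 23.6
eef_pos: [0.4697, -0.2248, 0.1023]
tool_rot: [-0.106, 0.994, 0.0, -0.001]
ft_force: [-0.3, 0.2, 0.7]
grip_width: 0.0427
grasp_force: 0.0
```

```bash
python3 -c "
from h import *
go((.4706,-.2251,.061,192.1))"
```

```text
t 23.6 tcp [ 0.4697 -0.2248  0.1023] yaw -167.83 q [-0.45  0.37 -0.16  1.04  0.   -0.66] F [-0.3  0.2  0.7] w 0.0427 g 0.0
-> [-0.8 -0.5 41.3] spin 0.1
```

jog_arm:
  motion:
    - {"x": -1,"y": -0.5,"z": 25,"spin": 0,"fingers": 0}
    - {"x": -1,"y": -0.5,"z": 41,"spin": 0,"fingers": 0}
    - {"x": -1,"y": -0.5,"z": 41,"spin": 0,"fingers": 0.2}
    - {"x": -1,"y": -0.5,"z": 41,"spin": 0,"fingers": 1}
    - {"x": -1,"y": -0.5,"z": 41,"spin": 0,"fingers": 1}
    - {"x": -1,"y": -0.5,"z": 41,"spin": 0,"fingers": 1}

```text
clock: 24.35
eef_pos: [0.4722, -0.2252, 0.0629]
tool_rot: [-0.106, 0.994, 0.0, 0.001]
ft_force: [-0.7, 4.8, 6.2]
grip_width: 0.0215
grasp_force: 58.9
```

jog_arm:
  motion:
    - {"x": 5,"y": 0,"z": -9,"spin": 0,"fingers": 1}
    - {"x": 11,"y": 0,"z": -19,"spin": 0,"fingers": 1}
    - {"x": 17,"y": 0,"z": -29,"spin": 0,"fingers": 1}
    - {"x": 20,"y": 0,"z": -60,"spin": 0,"fingers": 1}
    - {"x": 20,"y": 0,"z": -110,"spin": 0,"fingers": 1}
    - {"x": 20,"y": 0,"z": -120,"spin": 0,"fingers": 1}

```text
clock: 25.1
eef_pos: [0.4529, -0.2324, 0.1856]
tool_rot: [-0.105, 0.994, -0.003, 0.003]
ft_force: [-0.8, -0.2, -0.7]
grip_width: 0.0219
grasp_force: 58.5
```

```bash
python3 -c "
from h import *
go(boxp(-.0435,.032,.16))"
```

```text
t 25.1 tcp [ 0.4529 -0.2324  0.1856] yaw -167.97 q [-0.47  0.28 -0.07  1.22 -0.   -0.68] F [-0.8 -0.2 -0.7] w 0.0219 g 58.5
-> [-129.5  500.5   22.9] spin 27.8
```

jog_arm:
  motion:
    - {"x": -14,"y": 55,"z": 0,"spin": 4,"fingers": 1}
    - {"x": -29,"y": 115,"z": 0,"spin": 8,"fingers": 1}
    - {"x": -45,"y": 175,"z": 0,"spin": 12,"fingers": 1}
    - {"x": -61,"y": 235,"z": 0,"spin": 16,"fingers": 1}
    - {"x": -77,"y": 295,"z": 0,"spin": 20,"fingers": 1}
    - {"x": -92,"y": 355,"z": 0,"spin": 24,"fingers": 1}
    - {"x": -108,"y": 415,"z": 0,"spin": 28,"fingers": 1}
    - {"x": -124,"y": 475,"z": 0,"spin": 28,"fingers": 1}

```text
clock: 26.1
eef_pos: [0.4731, 0.2611, 0.1809]
tool_rot: [0.139, 0.99, -0.001, 0.0]
ft_force: [1.0, -0.5, -0.9]
grip_width: 0.022
grasp_force: 58.6
```

jog_arm:
  motion:
    - {"x": 3,"y": 28,"z": 0,"spin": 0,"fingers": 1}
    - {"x": 3,"y": 28,"z": 30,"spin": 0,"fingers": 1}
    - {"x": 3,"y": 28,"z": 50,"spin": 0,"fingers": 1}
    - {"x": 3,"y": 28,"z": 50,"spin": 0,"fingers": 1}

```text
clock: 26.6
eef_pos: [0.4765, 0.2863, 0.129]
tool_rot: [0.138, 0.99, -0.002, -0.002]
ft_force: [-0.8, -0.4, 0.0]
grip_width: 0.0217
grasp_force: 58.7
```

```bash
python3 -c "
from h import *
go(boxp(-.0435,.032,.045))"
```

```text
t 26.6 tcp [0.4765 0.2863 0.129 ] yaw 164.08 q [ 0.54  0.42 -0.02  1.14 -0.    0.82] F [-0.8 -0.4  0. ] w 0.0217 g 58.7
-> [ 0.2 -2.1 84. ] spin -0.1
```

jog_arm:
  motion:
    - {"x": 0,"y": -2,"z": 30,"spin": 0,"fingers": 1}
    - {"x": 0,"y": -2,"z": 60,"spin": 0,"fingers": 1}
    - {"x": 0,"y": -2,"z": 78,"spin": 0,"fingers": 1}
    - {"x": 0,"y": -2,"z": 84,"spin": 0,"fingers": 1}
    - {"x": 0,"y": -2,"z": 84,"spin": 0,"fingers": 1}

```text
clock: 27.22
eef_pos: [0.478, 0.286, 0.0479]
tool_rot: [0.138, 0.99, 0.0, 0.0]
ft_force: [-0.2, -0.2, -0.1]
grip_width: 0.0219
grasp_force: 58.7
```

```bash
python3 -c "
from h import *
go(boxp(-.0435,.032,.044))"
```

```text
t 27.23 tcp [0.478  0.286  0.0479] yaw 164.08 q [ 0.54  0.49 -0.13  0.95 -0.    0.82] F [-0.2 -0.2 -0.1] w 0.0219 g 58.7
-> [ 2.  -2.7  3.9] spin -0.1
```

jog_arm:
  motion:
    - {"x": -3,"y": -2,"z": 3,"spin": 0,"fingers": 1}
    - {"x": -6,"y": -2,"z": 3,"spin": 0,"fingers": 1}
    - {"x": -9,"y": -2,"z": 3,"spin": 0,"fingers": 1}
    - {"x": -11,"y": -2,"z": 3,"spin": 0,"fingers": 1}
    - {"x": -13,"y": -2,"z": 3,"spin": 0,"fingers": 1}
    - {"x": -14,"y": -2,"z": 3,"spin": 0,"fingers": 1}

```text
clock: 27.98
eef_pos: [0.4803, 0.2836, 0.045]
tool_rot: [0.135, 0.991, 0.002, -0.01]
ft_force: [-26.0, 9.0, 16.5]
grip_width: 0.022
grasp_force: 60.9
```

jog_arm:
  motion:
    - {"x": -2,"y": 0,"z": 0,"spin": 0,"fingers": 1}
    - {"x": -4,"y": 0,"z": 0,"spin": 0,"fingers": 1}
    - {"x": -6,"y": 0,"z": 0,"spin": 0,"fingers": 1}
    - {"x": -8,"y": 0,"z": 0,"spin": 0,"fingers": 1}

```text
clock: 28.48
eef_pos: [0.4821, 0.2829, 0.044]
tool_rot: [0.134, 0.991, 0.003, -0.016]
ft_force: [-38.9, 14.8, 19.1]
grip_width: 0.0218
grasp_force: 60.8
```

```bash
python3 -c "
from h import *
go(boxp(-.0160,.032,.043))"
```

```text
t 28.48 tcp [0.4821 0.2829 0.044 ] yaw 164.59 q [ 0.52  0.52 -0.1   0.97  0.02  0.79] F [-38.9  14.8  19.1] w 0.0218 g 60.8
-> [-20.7  -0.9   0.3] spin 0.4
```

The force is near the limit and the shaker isn't turning. I'll back off, raise a little and try again more gently.

jog_arm:
  motion:
    - {"x": 7,"y": 0,"z": 0,"spin": 0,"fingers": 1}
    - {"x": 14,"y": 0,"z": -3,"spin": 0,"fingers": 1}
    - {"x": 18,"y": 0,"z": -5,"spin": 0,"fingers": 1}
    - {"x": 18,"y": 0,"z": -5,"spin": 0,"fingers": 1}

```text
clock: 28.98
eef_pos: [0.4801, 0.2834, 0.0499]
tool_rot: [0.138, 0.99, 0.0, -0.001]
ft_force: [-5.6, 1.1, 1.8]
grip_width: 0.0221
grasp_force: 59.6
```

Run:
```python
from h import *
go(boxp(-.0160,.032,.043))
b=cam('scene')
cv2.imwrite('pics/in3.png',cv2.resize(b[0][225:320,245:345],None,fx=6,fy=6,interpolation=2)[:,:,::-1])
```

```text
t 28.98 tcp [0.4801 0.2834 0.0499] yaw 164.13 q [ 0.53  0.49 -0.12  0.95  0.    0.81] F [-5.6  1.1  1.8] w 0.0221 g 59.6
-> [-22.8  -0.7   6.8] spin -0.1
```

View pics/in3.png

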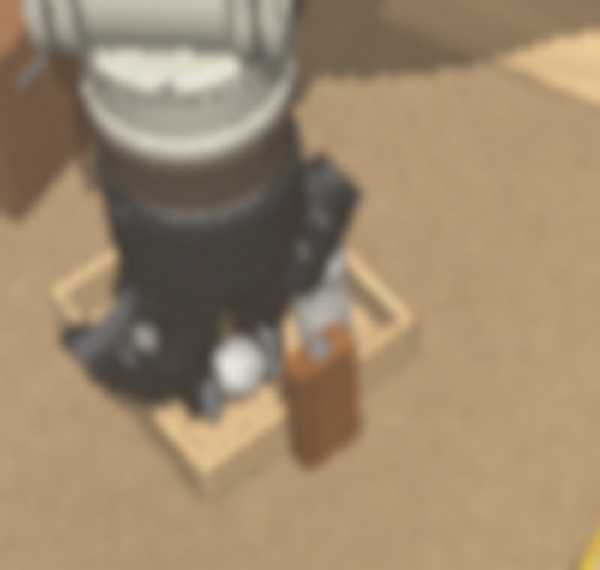

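The view shows the cap at (238,362), free of the post, and the neighbouring shakers look undisturbed. Wall friction resists the turn, so I'll rise while pushing.

jog_arm:
  motion:
    - {"x": 2,"y": 0,"z": 6,"spin": 0,"fingers": 1}
    - {"x": -2,"y": 0,"z": 6,"spin": 0,"fingers": 1}
    - {"x": -5,"y": 0,"z": 3,"spin": 0,"fingers": 1}
    - {"x": -8,"y": 0,"z": 0,"spin": 0,"fingers": 1}
    - {"x": -10,"y": 0,"z": -3,"spin": 0,"fingers": 1}

```text
clock: 29.65
eef_pos: [0.4838, 0.2811, 0.0491]
tool_rot: [0.137, 0.991, -0.0, -0.008]
ft_force: [-11.8, 6.1, -7.4]
grip_width: 0.0216
grasp_force: 58.6
```

```bash
python3 -c "
from h import *
go(boxp(-.0160,.032,.043))"
```

```text
t 29.65 tcp [0.4838 0.2811 0.0491] yaw 164.25 q [ 0.52  0.51 -0.1   0.97  0.01  0.8 ] F [-11.8   6.1  -7.4] w 0.0216 g 58.6
-> [-18.6   0.4   5.8] spin 0.1
```

jog_arm:
  motion:
    - {"x": -2,"y": 0,"z": -2,"spin": 0,"fingers": 1}
    - {"x": -5,"y": 0,"z": -4,"spin": 0,"fingers": 1}
    - {"x": -7,"y": 0,"z": -6,"spin": 0,"fingers": 1}
    - {"x": -9,"y": 0,"z": -7,"spin": 0,"fingers": 1}

```text
clock: 30.15
eef_pos: [0.4935, 0.2781, 0.0565]
tool_rot: [0.137, 0.99, -0.0, -0.007]
ft_force: [-11.4, 5.4, -5.3]
grip_width: 0.0222
grasp_force: 58.7
```

```bash
python3 -c "
from h import *
go(boxp(-.0160,.032,.043))"
```

```text
t 30.15 tcp [0.4935 0.2781 0.0565] yaw 164.2 q [ 0.51  0.51 -0.08  0.99  0.01  0.79] F [-11.4   5.4  -5.3] w 0.0222 g 58.7
-> [-8.6  0.7 13.3] spin 0.0
```

jog_arm:
  motion:
    - {"x": -3,"y": 0,"z": -1,"spin": 0,"fingers": 1}
    - {"x": -6,"y": 0,"z": -1,"spin": 0,"fingers": 1}
    - {"x": -8,"y": 0,"z": -1,"spin": 0,"fingers": 1}
    - {"x": -9,"y": 0,"z": -1,"spin": 0,"fingers": 1}

```text
clock: 30.65
eef_pos: [0.5018, 0.2759, 0.0595]
tool_rot: [0.137, 0.991, 0.0, -0.006]
ft_force: [-16.6, 3.5, 8.5]
grip_width: 0.0218
grasp_force: 60.2
```

```bash
python3 -c "
from h import *
go(boxp(-.0160,.032,.043),boxp(-.0270,.028,.043))"
```

```text
t 30.65 tcp [0.5018 0.2759 0.0595] yaw 164.21 q [ 0.5   0.52 -0.06  1.01  0.01  0.77] F [-16.6   3.5   8.5] w 0.0218 g 60.2
-> [-0.1  0.5 16.5] spin 0.0
-> [10.9 -3.5 16.6] spin 0.0
```

Upright. Next is centring and lowering.

jog_arm:
  motion:
    - {"x": 8,"y": -2,"z": 0,"spin": 0,"fingers": 1}
    - {"x": 15,"y": -4,"z": 0,"spin": 0,"fingers": 1}
    - {"x": 17,"y": -4,"z": 8,"spin": 0,"fingers": 1}
    - {"x": 17,"y": -4,"z": 16,"spin": 0,"fingers": 1}
    - {"x": 17,"y": -4,"z": 18,"spin": 0,"fingers": 1}
    - {"x": 17,"y": -4,"z": 18,"spin": 0,"fingers": 1}

```text
clock: 31.4
eef_pos: [0.4903, 0.2761, 0.0418]
tool_rot: [0.138, 0.99, -0.0, -0.0]
ft_force: [0.3, 0.2, -0.7]
grip_width: 0.022
grasp_force: 59.2
```

```bash
python3 -c "
from h import *
go(boxp(-.0270,.028,.0385))"
```

```text
t 31.4 tcp [0.4903 0.2761 0.0418] yaw 164.1 q [ 0.51  0.51 -0.12  0.94 -0.    0.79] F [ 0.3  0.2 -0.7] w 0.022 g 59.2
-> [ 0.  -0.5  3.3] spin -0.1
```

jog_arm:
  motion:
    - {"x": 0,"y": 0,"z": 1.5,"spin": 0,"fingers": 1}
    - {"x": 0,"y": 0,"z": 3,"spin": 0,"fingers": 1}

```text
clock: 31.65
eef_pos: [0.4905, 0.2764, 0.0395]
tool_rot: [0.138, 0.99, 0.0, 0.0]
ft_force: [-0.6, -1.1, 7.1]
grip_width: 0.0214
grasp_force: 60.3
```

jog_arm:
  motion:
    - {"x": 0,"y": 0,"z": 1,"spin": 0,"fingers": 1}
    - {"x": 0,"y": 0,"z": 1.5,"spin": 0,"fingers": 1}

```text
clock: 31.9
eef_pos: [0.4907, 0.2764, 0.0394]
tool_rot: [0.138, 0.99, 0.0, 0.001]
ft_force: [-2.6, -0.6, 10.5]
grip_width: 0.0215
grasp_force: 60.6
```

jog_arm:
  motion:
    - {"x": 0,"y": 0,"z": 0,"spin": 0,"fingers": 0.2}
    - {"x": 0,"y": 0,"z": 0,"spin": 0,"fingers": 0.1}
    - {"x": 0,"y": 0,"z": -30,"spin": 0,"fingers": 0.1}
    - {"x": 0,"y": 0,"z": -80,"spin": 0,"fingers": 0.1}
    - {"x": 0,"y": -40,"z": -110,"spin": -6,"fingers": 0}
    - {"x": 0,"y": -100,"z": -120,"spin": -12,"fingers": 0}
    - {"x": 0,"y": -160,"z": -120,"spin": -18,"fingers": 0}
    - {"x": 10,"y": -220,"z": -120,"spin": -21,"fingers": 0}

```text
clock: 32.9
eef_pos: [0.4203, 0.0658, 0.158]
tool_rot: [-0.046, 0.999, -0.0, 0.001]
ft_force: [0.2, -1.1, 0.1]
grip_width: 0.0424
grasp_force: 0.0
```

Run:
```python
from h import *
go((.4865,-.0044,.10,185.6))
c=cam('scene')
for n,q in(('c1',boxp(.027,-.027,.070)),('c3',boxp(-.027,-.027,.070)),('c0',boxp(.027,.027,.070)),('c2',boxp(-.027,.027,.070))):
    u,v=proj(c,q[:3])[0]; im=c[0][int(v)-9:int(v)+10,int(u)-9:int(u)+10].astype(int)
    m=(im.max(2)-im.min(2)<22)&(im.max(2)>130); y,x=np.nonzero(m); print(n,m.sum(),(int(u)-9+x.mean()-u).round(1),(int(v)-9+y.mean()-v).round(1))
# pins: grey pixels near expected pin tops (scene + nothing blocking), steel tip on brown
for x in(.064,-.064):
    u,v=proj(c,boxp(x,0,.087)[:3])[0]; im=c[0][int(v)-6:int(v)+7,int(u)-6:int(u)+7].astype(int)
    m=(im[:,:,0]-im[:,:,2]<35)&(im.max(2)>60); lab,L,st,ce=cv2.connectedComponentsWithStats(m.astype(np.uint8)); print('pin',x,u,v,[(s[4],(int(u)-6+k[0]-u).round(1),(int(v)-6+k[1]-v).round(1)) for s,k in zip(st[1:],ce[1:])])
```

```text
t 32.9 tcp [0.4203 0.0658 0.158 ] yaw -174.76 q [ 0.16  0.14 -0.32  1.11 -0.    0.06] F [ 0.2 -1.1  0.1] w 0.0424 g 0.0
-> [-59.5 -75.9  58.1] spin -0.4
c1 89 -0.3 2.3
c3 90 -0.4 2.4
c0 86 1.3 3.0
c2 118 -2.4 0.8
pin 0.064 267.4620684113968 247.83397456160847 [(np.int32(7), np.float64(-0.5), np.float64(0.9))]
pin -0.064 298.7643366427381 281.0198078914172 [(np.int32(45), np.float64(-1.1), np.float64(-3.2))]
```

Run:
```python
from h import *
S=cam('scene');T=cam('top')
for n,x,y in(('c0',.027,.027),('c2',-.027,.027)):
    u,v=map(int,proj(S,boxp(x,y,.04)[:3])[0]); im=S[0][v-17:v+13,u-12:u+13].astype(int); d=im[:,:,0]-im[:,:,2]
    print(n,u,v,'expect bottom',proj(S,boxp(x,y,.004)[:3]).round(1),'top',proj(S,boxp(x,y,.078)[:3]).round(1))
    for i,r in enumerate(d): print(v-17+i,''.join('#' if k<22 else '+' if k<35 else '.' for k in r))
for x,y in((.027,.027),(.027,-.027),(-.027,.027),(-.027,-.027)):
    u,v=proj(T,boxp(x,y,.072)[:3])[0];a,b=int(u)-9,int(v)-9;im=T[0][b:b+19,a:a+19].astype(int);m=(im[:,:,0]-im[:,:,2]<22)&(im.max(2)>150);yy,xx=np.nonzero(m);print('top',x,y,m.sum(),(a+xx.mean()-u).round(1),(b+yy.mean()-v).round(1))
```

```text
c0 269 272 expect bottom [[270.3 279.9]] top [[267.8 264.9]]
255 ........................#
256 ........................#
257 ........................+
258 ........................+
259 ........................+
260 ........................+
261 ........................+
262 ........................+
263 ..........+++............
264 ........++####+..........
265 ........+######+.........
266 ........+#######+........
267 ........+#######+........
268 ........#########........
269 ........+########........
270 ........+########........
271 .........########........
272 .........+#######........
273 .........+#######........
274 .........+#######+.......
275 .........+#######+.......
276 .........+########....+++
277 ..........########...+###
278 ..........########+.+####
279 ..........+#######++#####
280 ...........######..+#####
281 ...........+###+...+#####
282 ............++.....+#####
283 ...................+#####
284 ...................+#####
c2 281 286 expect bottom [[282.8 293.8]] top [[280.9 279.2]]
269 #####..........++++......
270 #####....................
271 #####.........
[... 238 characters left out ...]
###+.........
280 #####..+########.........
281 ###+...+########+........
282 ++.....+########+........
283 .......+########.........
284 .......+########.........
285 ........########.........
286 ........+#######.........
287 ........+#######+........
288 ........+#######+........
289 .........#######+........
290 .........########........
291 .........########........
292 .........########........
293 .........+######+........
294 ..........+####+.........
295 ...........++++..........
296 .........................
297 .........................
298 .........................
top 0.027 0.027 30 -0.4 1.7
top 0.027 -0.027 87 4.4 -0.4
top -0.027 0.027 28 -0.2 -0.6
top -0.027 -0.027 29 0.4 -0.2
```

All four shakers stand upright, with matching mask shapes. Lid next.

jog_arm:
  motion:
    - {"x": -30,"y": -38,"z": 0,"spin": 0,"fingers": 0}
    - {"x": -60,"y": -77,"z": 20,"spin": 0,"fingers": 0}
    - {"x": -60,"y": -77,"z": 58,"spin": 0,"fingers": 0}
    - {"x": -60,"y": -77,"z": 58,"spin": 0,"fingers": 0}
    - {"x": -60,"y": -77,"z": 58,"spin": 0,"fingers": 0}

```text
clock: 33.67
eef_pos: [0.4876, -0.003, 0.1005]
tool_rot: [-0.045, 0.999, 0.0, 0.0]
ft_force: [-0.5, -0.5, -0.3]
grip_width: 0.0424
grasp_force: 0.0
```

```bash
python3 -c "
from h import *
go((.4865,-.0044,.023,185.6))"
```

```text
t 33.67 tcp [ 0.4876 -0.003   0.1005] yaw -174.81 q [-0.01  0.32 -0.25  1.    0.   -0.1 ] F [-0.5 -0.5 -0.3] w 0.0424 g 0.0
-> [ 1.3 -1.3 77.5] spin -0.4
```

jog_arm:
  motion:
    - {"x": 1,"y": -1.5,"z": 40,"spin": -0.5,"fingers": 0}
    - {"x": 1,"y": -1.5,"z": 70,"spin": -0.5,"fingers": 0}
    - {"x": 1,"y": -1.5,"z": 77,"spin": -0.5,"fingers": 0}
    - {"x": 1,"y": -1.5,"z": 77,"spin": -0.5,"fingers": 0.3}
    - {"x": 1,"y": -1.5,"z": 77,"spin": -0.5,"fingers": 1}
    - {"x": 1,"y": -1.5,"z": 77,"spin": -0.5,"fingers": 1}
    - {"x": 1,"y": -1.5,"z": 77,"spin": -0.5,"fingers": 1}

```text
clock: 34.55
eef_pos: [0.4878, -0.005, 0.0247]
tool_rot: [-0.049, 0.999, 0.0, 0.002]
ft_force: [-0.2, 2.1, 5.9]
grip_width: 0.0098
grasp_force: 58.7
```

```bash
python3 -c "
from h import *
go((.4865,-.0044,.023,185.6))"
```

```text
t 34.55 tcp [ 0.4878 -0.005   0.0247] yaw -174.36 q [-0.01  0.41 -0.35  0.81  0.   -0.11] F [-0.2  2.1  5.9] w 0.0098 g 58.7
-> [1.3 0.7 1.7] spin 0.0
```

jog_arm:
  motion:
    - {"x": 0,"y": 0,"z": -20,"spin": 0,"fingers": 1}
    - {"x": 0,"y": 0,"z": -70,"spin": 0,"fingers": 1}
    - {"x": 0,"y": 0,"z": -125,"spin": 0,"fingers": 1}
    - {"x": -5,"y": 45,"z": -135,"spin": 5,"fingers": 1}
    - {"x": -15,"y": 95,"z": -135,"spin": 10,"fingers": 1}
    - {"x": -25,"y": 145,"z": -135,"spin": 15,"fingers": 1}
    - {"x": -35,"y": 195,"z": -135,"spin": 20,"fingers": 1}
    - {"x": -42,"y": 235,"z": -135,"spin": 21.5,"fingers": 1}

```text
clock: 35.55
eef_pos: [0.5048, 0.2342, 0.1578]
tool_rot: [0.138, 0.99, -0.0, 0.0]
ft_force: [0.0, 0.0, -2.8]
grip_width: 0.0102
grasp_force: 58.8
```

jog_arm:
  motion:
    - {"x": 0,"y": 0,"z": 0,"spin": 0,"fingers": 1}
    - {"x": 0,"y": 0,"z": 0,"spin": 0,"fingers": 1}

```text
clock: 35.8
eef_pos: [0.5044, 0.232, 0.1574]
tool_rot: [0.138, 0.99, -0.001, -0.0]
ft_force: [0.2, 0.7, -3.4]
grip_width: 0.01
grasp_force: 58.9
```

Run:
```python
from h import *
go((*BC,.14,164.2))
S=cam('scene');T=cam('top')
o=readout.get_obs();M=R.from_quat(o['tool_rot']).as_matrix()
# expected holes (lid top z) from tool pose; look for dark/brown blob near in scene
for C,n in((S,'scene'),(T,'top')):
  for x in(.064,-.064):
    p=o['eef_pos']+M@np.array([.0013-x,.0,.0167]); u,v=proj(C,p)[0]; print(n,x,p.round(4),u.round(1),v.round(1))
    if 10<u<630 and 10<v<390:
        a,b=int(u)-8,int(v)-8; im=C[0][b:b+17,a:a+17].astype(int).sum(2); print('\n'.join(' '.join('%3d'%(k//3) for k in r) for r in im))
```

```text
t 35.8 tcp [0.5044 0.232  0.1574] yaw 164.13 q [ 0.43  0.39  0.02  1.2  -0.    0.71] F [ 0.2  0.7 -3.4] w 0.01 g 58.9
-> [-1.4 10.1 17.4] spin -0.1
scene 0.064 [0.565 0.214 0.141] 269.6 233.7
 89  88  85  79  76  84  87  79  70  67  66  64  62  62  61  60  59
 88  88  87  84  87  95  94  81  72  68  66  64  63  62  62  60  60
 89  89  91  93 100 102  95  80  72  69  67  65  64  62  62  62  61
 87  91  96 102 106 105  93  76  68  67  65  65  64  64  64  62  63
 88  93 101 107 109 104  89  75  68  68  66  63  64  64  64  64  64
 89  98 105 109 108 100  87  78  78  77  72  68  65  64  62  65  64
 92 103 109 109 104  96  86  87  95  96  90  79  71  64  63  63  63
 98 106 109 106  98  89  85  94 106 108 104  94  81  67  62  62  63
106 108 107 100  91  87  86  92  99 101 101  98  90  71  61  61  62
109 107 100  92  86  87  89  89  87  84  88  94  91  73  62  61  62
107 100  90  83  80  86  93  93  82  73  77  87  86  74  66  65  63
 99  89  80  73  72  79  92  96  88  72  72  78  78  72  68  67  66
 90  79  73  70  67  70  82  90  87  74  69  72  71  70  70  69  68
 95  75  70  68  66  65 
[... 3151 characters left out ...]
 142 137 131 125 118
168 165 165 164 162 162 160 160 156 154 152 148 144 139 134 129 121
166 166 165 164 163 162 160 158 157 156 152 148 145 141 136 132 123
168 165 165 164 164 162 163 161 158 156 153 149 148 143 139 133 127
167 166 167 165 166 163 162 161 159 158 155 152 151 146 142 137 130
167 167 167 164 165 165 162 161 159 158 156 153 151 147 142 139 132
167 167 166 165 164 163 163 161 161 159 157 154 151 149 145 140 135
169 168 165 166 166 164 163 162 161 158 156 156 153 149 147 141 138
168 167 168 166 165 166 165 163 161 159 156 156 153 149 147 144 140
167 167 166 167 165 166 164 163 162 160 159 157 155 151 149 146 141
168 168 168 167 165 164 166 164 162 161 159 159 155 153 151 146 143
```

Run:
```python
from h import *
S=list(cam('scene'));T=cam('top');s3=np.load('pics/s3.npy').astype(float)
tc=cv2.imread('pics/topc.png')[:,:,::-1].astype(float)
t=lambda p:((p[0]+.5)/2.75-.5+180,(p[1]+.5)/2.75-.5+165)
res=[]
for x in(.064,-.064):
    u,v=proj(S,boxp(x,0,.085)[:3])[0]; a,b=int(round(u))-6,int(round(v))-6; im=s3[b:b+13,a:a+13]; r=(im[:,:,2]/im[:,:,0])
    print('scene exp',u.round(1),v.round(1),'origin',a,b); print((r*100).astype(int))
    u,v=proj(T,boxp(x,0,.085)[:3])[0]; U,V=(u+.5-180)*2.75-.5,(v+.5-165)*2.75-.5; a,b=int(U)-18,max(0,int(V)-18); im=tc[b:b+37:2,a:a+37:2]
    print('top exp(crop px)',U.round(1),V.round(1),'origin',a,b); print((im[:,:,2]/im[:,:,0]*100).astype(int))
```

```text
scene exp 267.5 248.3 origin 262 242
[[56 57 58 61 63 64 64 65 64 65 65 65 65]
 [58 58 60 63 64 64 64 64 64 64 65 65 64]
 [59 61 63 64 63 64 64 63 62 63 64 65 64]
 [61 63 64 64 64 64 62 59 56 59 63 65 65]
 [64 64 65 65 66 65 63 54 50 53 59 63 64]
 [64 64 65 68 71 73 70 57 47 48 53 60 64]
 [64 62 62 70 80 85 81 62 47 46 49 57 63]
 [60 57 56 69 84 88 83 63 48 46 48 56 62]
 [55 49 49 60 73 77 72 58 48 47 49 56 63]
 [51 46 46 50 56 60 58 52 48 48 50 55 62]
 [52 46 45 46 48 50 50 50 49 50 50 54 61]
 [55 48 46 48 47 49 49 50 50 49 50 53 60]
 [59 51 48 49 50 50 51 50 50 49 49 51 59]]
top exp(crop px) 110.4 36.9 origin 92 18
[[62 62 61 61 62 62 62 62 62 62 62 62 62 62 62 62 62 62 63]
 [62 61 61 61 61 61 63 63 61 61 62 62 62 62 62 62 62 62 62]
 [62 62 61 61 61 61 62 62 62 62 61 62 62 62 62 62 62 62 63]
 [61 62 60 60 60 60 60 62 62 61 62 62 63 62 62 62 62 62 62]
 [61 59 57 56 56 56 57 59 60 60 61 61 62 62 61 61 63 62 62]
 [60 58 55 51 49 50 53 57 57 59 60 60 61 61 61 61 61 62 63]
 [60 56 51 46 43 44 48 51 54 57 59 58 58 59 60 59 60 62 63]
 [60 55 47 43 40 43 47 50 54 59 60 56 54 53 54 55 56 59
[... 1732 characters left out ...]
49 56 62 61 57 50 45 46 46 47 50 53 56]
 [52 47 42 42 44 48 52 58 65 70 62 49 42 42 41 42 44 47 52]
 [51 45 41 42 46 52 57 64 71 72 64 51 42 40 40 39 40 42 47]
 [53 48 44 44 47 54 59 66 71 70 61 49 41 39 39 37 37 40 44]
 [56 53 50 48 49 53 58 63 65 61 53 45 40 39 39 36 36 39 43]
 [59 57 55 53 53 53 54 56 54 51 45 41 40 38 38 37 38 40 43]
 [61 61 60 58 57 55 54 53 50 46 42 40 39 39 37 37 37 40 40]
 [61 62 62 62 60 58 57 56 53 50 46 44 42 42 40 38 39 42 42]
 [62 62 61 61 61 60 60 60 58 56 54 52 50 47 45 45 45 46 47]
 [61 62 62 61 61 62 61 61 61 60 60 59 56 55 52 52 52 51 49]
 [62 62 62 61 62 62 61 61 62 62 62 61 61 60 59 59 58 57 55]
 [62 62 62 61 61 62 61 62 62 62 61 61 62 61 61 61 61 60 60]]
```

Run:
```python
from h import *
S=cam('scene');T=cam('top')
t=lambda p:((p[0]+.5)/2.75-.5+180,(p[1]+.5)/2.75-.5+165)
for z in(.085,.088):
  A=np.array([onz(T,t(p),z) for p in((109.6,37.8),(65.5,176.5))]);B=np.array([onz(S,p,z) for p in((266.9,248.7),(297.8,282.5))])
  for n,Q in(('top',A),('sc',B)):
    d=Q[0]-Q[1];print(z,n,Q.round(4).tolist(),'mid',Q.mean(0).round(4),'len',np.linalg.norm(d).round(4),'yaw',np.degrees(np.arctan2(d[1],d[0])).round(2))
BC=np.array([.5085,.2425])
go((*BC,.14,164.2))
```

```text
0.085 top [[0.5693, 0.2245, 0.085], [0.447, 0.2606, 0.085]] mid [0.5082 0.2426 0.085 ] len 0.1275 yaw -16.43
0.085 sc [[0.5706, 0.2258, 0.085], [0.4472, 0.2624, 0.085]] mid [0.5089 0.2441 0.085 ] len 0.1287 yaw -16.53
0.088 top [[0.5686, 0.224, 0.088], [0.4467, 0.2599, 0.088]] mid [0.5077 0.2419 0.088 ] len 0.1271 yaw -16.43
0.088 sc [[0.5691, 0.2273, 0.088], [0.4461, 0.2638, 0.088]] mid [0.5076 0.2455 0.088 ] len 0.1283 yaw -16.53
t 36.1 tcp [0.5051 0.2315 0.158 ] yaw 164.02 q [ 0.43  0.39  0.02  1.2  -0.    0.71] F [-0.6  0.4 -3.5] w 0.01 g 58.9
-> [-0.2 11.5 18. ] spin -0.2
```

```bash
python3 -c "
from h import *
go((.5095,.2428,.130,163.55))"
```

```text
t 36.1 tcp [0.5051 0.2315 0.158 ] yaw 164.02 q [ 0.43  0.39  0.02  1.2  -0.    0.71] F [-0.6  0.4 -3.5] w 0.01 g 58.9
-> [-1.1 12.  28. ] spin 0.5
```

jog_arm:
  motion:
    - {"x": -1,"y": 6,"z": 5,"spin": 0.5,"fingers": 1}
    - {"x": -1,"y": 12,"z": 15,"spin": 0.5,"fingers": 1}
    - {"x": -1,"y": 12,"z": 28,"spin": 0.5,"fingers": 1}
    - {"x": -1,"y": 12,"z": 28,"spin": 0.5,"fingers": 1}
    - {"x": -1,"y": 12,"z": 28,"spin": 0.5,"fingers": 1}

```text
clock: 36.72
eef_pos: [0.509, 0.2437, 0.1295]
tool_rot: [0.143, 0.99, -0.0, -0.0]
ft_force: [0.6, 0.6, -2.8]
grip_width: 0.0101
grasp_force: 58.9
```

Run:
```python
from h import *
go((.5095,.2428,.107,163.55))
S=cam('scene');o=readout.get_obs();M=R.from_quat(o['tool_rot']).as_matrix()
p=o['eef_pos']+M@np.array([.0013+.064,0,.0167]);u,v=proj(S,p)[0];a,b=int(u)-6,int(v)-6;print(u,v,a,b,proj(S,[.4470,.2615,.085]))
print(S[0][b:b+13,a:a+13].astype(int).mean(2).astype(int))
```

```text
t 36.73 tcp [0.509  0.2437 0.1295] yaw 163.61 q [ 0.45  0.43  0.    1.14 -0.    0.73] F [ 0.6  0.6 -2.8] w 0.0101 g 58.9
-> [-0.7 -0.7 22.5] spin 0.1
297.6139702288274 276.5311313575198 291 270 [[298.10466603 282.26285218]]
[[163 172 182 188 190 190 191 190 188 188 189 192 194]
 [183 185 187 187 189 190 191 191 190 188 188 190 192]
 [193 192 189 188 188 188 189 190 189 188 188 188 189]
 [196 194 192 189 186 183 183 183 185 186 186 187 187]
 [195 196 195 190 182 175 171 171 173 177 183 187 187]
 [195 195 195 189 175 164 164 165 162 165 176 185 188]
 [193 194 195 188 171 162 167 172 166 165 173 184 188]
 [192 193 194 188 175 167 172 180 176 173 179 184 184]
 [191 193 194 191 184 178 178 184 184 184 186 183 175]
 [189 191 192 193 191 188 186 188 190 189 184 174 157]
 [189 190 192 193 193 193 193 193 191 184 172 154 140]
 [187 188 190 191 192 194 193 190 181 166 148 136 129]
 [187 188 188 189 191 191 187 180 163 144 130 123 123]]
```

The pin shows through the hole. Lowering slowly.

jog_arm:
  motion:
    - {"x": -0.5,"y": -0.5,"z": 5,"spin": 0,"fingers": 1}
    - {"x": -0.5,"y": -0.5,"z": 10,"spin": 0,"fingers": 1}
    - {"x": -0.5,"y": -0.5,"z": 13,"spin": 0,"fingers": 1}
    - {"x": -0.5,"y": -0.5,"z": 16,"spin": 0,"fingers": 1}

```text
clock: 37.28
eef_pos: [0.5095, 0.2431, 0.1135]
tool_rot: [0.143, 0.99, -0.0, -0.0]
ft_force: [-0.3, -0.2, -3.0]
grip_width: 0.0097
grasp_force: 58.9
```

jog_arm:
  motion:
    - {"x": 0,"y": 0,"z": 2,"spin": 0,"fingers": 1}
    - {"x": 0,"y": 0,"z": 4,"spin": 0,"fingers": 1}

```text
clock: 37.52
eef_pos: [0.5096, 0.2431, 0.1097]
tool_rot: [0.143, 0.99, 0.0, 0.0]
ft_force: [-0.0, -0.6, -2.5]
grip_width: 0.0099
grasp_force: 58.9
```

jog_arm:
  motion:
    - {"x": 0,"y": 0,"z": 2,"spin": 0,"fingers": 1}
    - {"x": 0,"y": 0,"z": 4,"spin": 0,"fingers": 1}
    - {"x": 0,"y": 0,"z": 4,"spin": 0,"fingers": 1}

```text
clock: 37.9
eef_pos: [0.5096, 0.2432, 0.1067]
tool_rot: [0.143, 0.99, 0.0, 0.0]
ft_force: [-2.2, 0.0, 4.8]
grip_width: 0.0099
grasp_force: 59.6
```

jog_arm:
  motion:
    - {"x": 0,"y": 0,"z": 0,"spin": 0,"fingers": 0.5}
    - {"x": 0,"y": 0,"z": 0,"spin": 0,"fingers": 0}
    - {"x": 0,"y": 0,"z": 0,"spin": 0,"fingers": 0}
    - {"x": 0,"y": 0,"z": -40,"spin": 0,"fingers": 0}
    - {"x": 0,"y": 0,"z": -90,"spin": 0,"fingers": 0}
    - {"x": 0,"y": -60,"z": -100,"spin": 0,"fingers": 0}
    - {"x": 0,"y": -120,"z": -100,"spin": 0,"fingers": 0}
    - {"x": 0,"y": -180,"z": -100,"spin": 0,"fingers": 0}

```text
clock: 38.9
eef_pos: [0.4585, 0.069, 0.2061]
tool_rot: [0.142, 0.99, 0.0, 0.001]
ft_force: [0.5, -1.0, 0.6]
grip_width: 0.043
grasp_force: 0.0
```

jog_arm:
  motion:
    - {"x": 0,"y": -50,"z": 0,"spin": 0,"fingers": 0}
    - {"x": 0,"y": -80,"z": 0,"spin": 0,"fingers": 0}
    - {"x": 0,"y": -80,"z": 0,"spin": 0,"fingers": 0}

```text
clock: 39.28
eef_pos: [0.4357, -0.0079, 0.2061]
tool_rot: [0.144, 0.99, 0.0, 0.0]
ft_force: [0.2, 0.6, 0.9]
grip_width: 0.0429
grasp_force: 0.0
```

Run:
```python
from h import *
go();S=cam('scene')
from h import *
c=np.array([.5083,.2432]);y=np.radians(-16.45);Rz=np.array([[np.cos(y),-np.sin(y)],[np.sin(y),np.cos(y)]])
im=S[0].astype(int);m=((im.min(2)>105)&(im[:,:,0]-im[:,:,2]>25)&(im[:,:,0]>185)).astype(np.uint8)
u,v=map(int,proj(S,[*c,.09])[0]);k=np.zeros_like(m);k[v-60:v+60,u-60:u+60]=1
n,L,st,ce=cv2.connectedComponentsWithStats(m*k);i=1+st[1:,4].argmax();q=cv2.convexHull(np.argwhere(L==i)[:,::-1].astype(np.int32));q=cv2.approxPolyDP(q,4,True)[:,0]
print(st[i],'corners',q.tolist());print('expected',proj(S,[[*(c+Rz@np.array(p)),.090] for p in((.078,.058),(.078,-.058),(-.078,-.058),(-.078,.058))]).round(1).tolist())
for x in(.064,-.064):
    u,v=proj(S,[*(c+Rz@np.array([x,0])),.090])[0];a,b=int(u)-5,int(v)-5;print(u.round(1),v.round(1));print(im[b:b+11,a:a+11].mean(2).astype(int))
```

```text
t 39.27 tcp [ 0.4357 -0.0079  0.2061] yaw 163.39 q [-0.02  0.13 -0.2   1.24 -0.    0.27] F [0.2 0.6 0.9] w 0.0429 g 0.0
[  222   203   120   120 10074] corners [[341, 317], [337, 322], [222, 322], [222, 249], [298, 203], [319, 205], [341, 227]]
expected [[245.1, 256.4], [282.1, 232.4], [320.2, 271.6], [282.3, 299.3]]
267.2 247.6
[[ 94 100 115 145 174 188 194 193 191 192 193]
 [107 122 147 176 195 202 203 198 193 189 187]
 [136 158 176 191 199 201 202 199 193 185 179]
 [169 184 190 188 186 185 187 186 182 177 174]
 [186 192 188 175 164 160 157 156 160 166 173]
 [191 192 181 160 151 147 140 138 146 155 168]
 [190 189 180 162 156 154 149 152 158 150 155]
 [187 188 185 176 171 170 168 177 176 150 139]
 [185 186 187 186 185 184 185 190 184 150 129]
 [185 185 186 188 189 190 193 194 184 150 128]
 [188 185 185 186 189 191 193 194 183 150 131]]
298.1 281.2
[[195 194 194 196 197 198 196 196 194 195 197]
 [198 195 194 193 195 195 195 195 194 194 195]
 [201 198 193 187 186 183 184 187 190 193 194]
 [202 198 188 175 166 161 160 168 179 190 194]
 [202 198 182 157 146 139 139 146 165 188 194]
 [200 196 179 153 145 142 137 143 164 187 194]
 [200 198 186 169 160 159 156 163 178 189 190]
 [199 199 195 188 182 180 182 185 188 187 179]
 [198 200 199 198 194 194 195 194 186 172 156]
 [197 197 199 199 199 200 197 187 169 145 131]
 [195 197 198 198 198 195 186 168 144 121 114]]
```

The holes lie at the seated height within half a pixel, at (298,281) and (268,247). Handing in.

```bash
python3 -c "
from workcell import bot
print(bot.job_done())"
```

```text
the job is handed in; nothing more can be done
None
```

The job is handed in at about 39 s of the 72 s allowed: by the last camera measurements all four cells hold an upright shaker and the lid is fully down on both pins with the gripper clear, but `bot.job_done()` gave no verdict and the bystanders' positions were not re-measured.

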